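# Put the reflex hammer and tuning fork back in the shadow tray

## Robot

A 7-joint arm with a two-finger parallel gripper is mounted at the origin on a cart in front of the work surface, level with it; the furniture and walls round the work are solid. World frame = base frame: x ahead of the robot, y to its left, z up, the work surface at z = 0. Lengths are in m, angles in rad, forces in N, time in s.
With the tool pointing down it reaches from about 0.425 to 0.875 m from the base axis. Payload 4.7 kg.
Tool frame: the origin (TCP) lies midway between the tips of the shut fingers; the grasp point (between the pads) lies 19 mm behind it; z points along the fingers, y is the direction in which the jaws open and shut (so a half turn about z gives the same grasp; the last joint's range is limited). The gripper opens to 87 mm and grips with 3 to 60 N. Pads are 19 mm wide; open, the fingers measure 117 mm over their backs; the gripper's body (75 mm by 190 mm) begins 51 mm behind the grasp point.
Start: joints at [1.221, 0.321, -0.07, 1.45, 0.023, 1.371, -0.057], TCP at [0.231, -0.607, 0.223] pointing down, gripper open.
Joint ranges: [-2.86, 2.86], [-0.3, 2.09], [-1.38, 1.24], [0.06, 2.45], [-1.56, 4.7], [0.09, 2.05], [-2.69, 2.69]. Speed limits (rad/s): [2.57, 2.57, 3.14, 3.14, 3.14, 3.14, 3.14].

## Interface

Orientations are given as a rotation vector (axis times angle).
In Python, from bench import monitor, eyes, order gives the robot as it stands. The module is installed in compiled form; this text tells all that it offers.
- The arm moves only by the shell command python3 -m pendant 'ROWS' [FORCE]. ROWS is JSON, a list of rows, each a list of 3 entries, a list of its own where there are three numbers: the turn, a rotation vector about the tool's x, y, z in degrees, then the shift along the tool's x, y, z in m, then the gripper command: -1 is fully open, 1 is shut, values between are in proportion. In form: [[[rx, ry, rz], [tx, ty, tz], hand], ...]. A call has 1 to 8 rows; each row shifts and turns the commanded pose from where the row before left it, along the tool's axes as they then stand; what a row does not reach is not made up. A row lasts 1/8 s, in which the tool goes at most 62.5 mm and 10.7 degrees, less where a joint would pass 70% of its speed; a pose out of reach is approached as far as the arm can. A call is refused whole if a number of a shift passes 0.0625 or a number of a turn 10.7, either way. A call with a gripper value outside its range is refused whole. The fingers move at their own pace and stop on an object; FORCE is the grip in N (left out, the last holds). Time passes only in rows, so rows that do not move let the fingers close. It gives the time, the measured TCP pose, the force and the opening at its end, in the units of the state.
- monitor.get_state(): the state, without advancing time (a new reading comes with each control period).
- eyes.get_image(name): name is "scene" or "side" or "wrist"; returns a dict with "color" (384x512x3 uint8, red, green, blue), "range_z" (384x512 float32, m along the optical axis (not along the pixel's ray), 0 where there is no reading), "fx", "fy", "cx", "cy" (pixels), "world_to_cam" (4x4, takes a point from world to camera coordinates). Camera axes: x right, y up, looking along -z (the intrinsics and any distortion apply to the point x, -y, -z); pixel columns grow to the right and rows downward; lengths in m; the calibration is good to about 2 mm. A picture is of the moment at which its call begins.
- order.close_job(): hands the job in, once; it reports no verdict.
The state is a dict: "time": time; "joint_positions": joint angles; "qd": joint speeds; "joint_torque": joint torques, N m; "position": TCP position; "tool_rot": TCP orientation; "ft_force": force on the tool from outside, world axes, zero at the start; "torque": the same for the moment, N m; "grip_width": opening from 0.0 (shut) to 1.0 (fully open).
Only numpy, scipy, OpenCV 4.12 (cv2) and the standard library are available. Lean on these libraries where they do the work, as an engineer would, in place of code of your own. Each camera call takes 0.05 s, during which the arm holds its last target.

## Task

Pull the instrument tray out of the low off-white cabinet until it locks, lay the reflex hammer and the tuning fork down flat in their cut-out pockets, and then press the release button so that the tray runs fully home with both in place. Lay the instruments in rather than dropping them, and leave the pen, loose tubes and bottles where they are.

Things in the scene. Friction and masses are not known exactly. Their poses are not given: they have to be found in the camera images.
- cabinet: Low off-white bench-top cabinet with a grey mat on top, at the right of the desk, fixed; 44 mm high (back lip 50), spans x 7 to 186, y -114 to 142 mm in its frame: x into it (away from the robot), y left, origin on the desk under the outer face of the closed tray's front panel. Its tray slides out along -x and holds dark foam (top 24 mm above the desk) with pale-floored pockets.
- instrument_tray (a joint): Tray's way out of the cabinet in m: 0 home, 0.146 locked out (snaps in at 0.1463, rests back on the catch), end stop 0.151; arms that give way under load must aim a little past it. A spring pulls it home (2 N home, 4 N out), damped to about 0.1 m/s: let go before it locks, it runs back in. Pulling takes 5 to 15 N.
- tray_handle (a point): Middle of the tray's bow handle (moves with the tray): steel bar 10 mm thick, 110 mm long along y, 22 mm above the desk, its axis 33 mm in front of the tray's front panel (28 mm clear gap behind it; the panel's top is 37 mm above the desk). Free from above: pinch it across x. Axes as the cabinet's.
- hammer_pocket (a point): On the hammer pocket's floor, 10 mm above the desk; moves with the tray, axes as the cabinet's. 46 mm behind the front panel's outer face. The hammer is seated when its frame coincides with this (head to +y). Pocket 14 mm deep, 2.5 mm play at head and knob, 3 mm at the handle. A finger channel 42 mm wide, equally deep, runs along x through both pockets; this point is on its middle line.
- fork_pocket (a point): On the fork pocket's floor, 14 mm above the desk; moves with the tray, axes as the cabinet's; 56 mm behind (+x of) the hammer's point on the same finger channel, whose floor is 4 mm lower here. The fork is seated when its frame coincides with this (stem to +y). Pocket 10 mm deep, 2.5 mm play; a low rib between the tines. Tray out: the cabinet's front is 51 mm behind this point.
- release_top (a point): Middle of the top of the round grey release button, 25 mm across, on the cabinet's top at its front left corner, 56 mm above the desk (12 mm above the cabinet's top, in a low collar). Press it straight down.
- tray_release (a joint): How far the release button is pressed, in m: 0 up, 0.007 fully down; springs up, 2 N at first to 5 N fully down. The catch lets go at about 0.0045. Keep it down about half a second, until the tray runs in; the tray needs about 2 s to get home by itself.
- reflex_hammer: Reflex hammer lying flat, about 90 g: round steel handle 13 mm thick along its y axis, 10 mm above its underside; black rubber head (20 mm thick, 52 mm long, along x) centred at y = +48 mm; end knob 20 mm thick, its end at y = -99 mm. Origin: underside level, below the handle near the balance point. z up. Starts on the desk ahead or to the left of the robot.
- tuning_fork: Plain aluminium tuning fork lying flat, about 70 g, of round bar 12 mm thick, long axis y, z up. Two tines, 36 mm over their outer sides, ends at y = -75 mm; bend's outer side at y = +18 mm; stem end at y = +75 mm. Origin: underside level, where tines meet the bend, near the balance point; grip across both tines there. Starts on the desk like the hammer.
- marker: Black marker pen, 138 mm long, loose bystander.
- tube_w: Capped sample tube lying loose, 88 mm long, bystander.
- dropper: Small white dropper bottle, 26 mm wide, 62 mm high, loose bystander.
- strip_bottle: Upright white bottle with black cap, 50 mm wide, 133 mm high, loose bystander.
- tube_l2: Longer capped sample tube lying loose, 119 mm long, bystander.
Mind the look-alikes: they are no part of the job. Of the things that look like the tuning_fork, the larger one is meant.

How it is judged:
By the outcome, as a careful person would: the job done as asked, in the order asked, and still so for the second after the job is handed in, with the robot touching nothing.
It also fails if it takes over 70 s, if anything falls off the work surface, if the arm or the gripper's body presses on something with over 40 N, if the wrist force passes 120 N, or if a joint passes its speed limit or range.

## Working session

There is one attempt and no reset: what is moved stays moved. The work goes in short steps, Python scripts to look and compute and a shell command to move; the robot and the scene stay as the last step left them, time stands still between calls to the robot, and variables do not carry over. Pictures are saved under pics/ and viewed, and the job is handed in when it is done.

```bash
ls; mkdir -p pics; cat > h.py <<'E'
import numpy as np, cv2
from bench import monitor, eyes, order
def grab(n,tag):
    d=eyes.get_image(n); np.savez(f'pics/{tag}.npz',**d); cv2.imwrite(f'pics/{tag}.png',d['color'][:,:,::-1]); return d
def load(tag): return dict(np.load(f'pics/{tag}.npz'))
def cloud(d):
    z=d['range_z']; v,u=np.mgrid[:z.shape[0],:z.shape[1]]
    X=np.stack([(u-d['cx'])/d['fx']*z,-(v-d['cy'])/d['fy']*z,-z,np.ones_like(z)],-1)
    return (X@np.linalg.inv(d['world_to_cam']).T)[...,:3]
def ray(d,u,v,h):
    T=np.linalg.inv(d['world_to_cam']); r=T[:3,:3]@np.array([(u-d['cx'])/d['fx'],-(v-d['cy'])/d['fy'],-1]); o=T[:3,3]
    return o+r*(h-o[2])/r[2]
def proj(d,p):
    c=d['world_to_cam']@np.append(p,1); return d['cx']+d['fx']*c[0]/-c[2], d['cy']-d['fy']*c[1]/-c[2]
E
python3 - <<'E'
from h import *
for n in ['scene','side','wrist']:
    d=grab(n,n+'0'); print(n,d['fx'],d['cx'],d['cy'],[k for k in d],np.linalg.inv(d['world_to_cam'])[:3,3].round(3))
s=monitor.get_state()
for k in s: print(k,s[k])
E
```

```text
pics
scene 379.104285475582 253.55357598738055 190.56836049092644 ['color', 'range_z', 'fx', 'fy', 'cx', 'cy', 'world_to_cam'] [-0.379  0.757  0.542]
side 499.8772420471561 256.278198289476 189.47709222467938 ['color', 'range_z', 'fx', 'fy', 'cx', 'cy', 'world_to_cam'] [ 0.7   -1.057  1.051]
wrist 339.3567324383129 259.0739488474863 191.04031328986565 ['color', 'range_z', 'fx', 'fy', 'cx', 'cy', 'world_to_cam'] [ 0.309 -0.578  0.384]
time 0.15
joint_positions [ 1.22113084  0.32166026 -0.07008285  1.45136811  0.02258971  1.37081674
 -0.05690392]
qd [-0.00039979 -0.00178316 -0.00046548 -0.00334487  0.00072139 -0.00114754
  0.00104848]
joint_torque [-9.16579993e-04 -4.91794682e+01 -4.05380549e-01 -3.12879682e+01
 -6.40915800e-02  4.04801010e-02  9.26574103e-05]
position [ 0.23107925 -0.60709594  0.22172124]
tool_rot [-3.08836463e+00 -5.68023011e-01  5.33768974e-04]
ft_force [ 0.02409119  0.01744985 -0.64085419]
torque [-0.01673199 -0.01843691 -0.05267646]
grip_width 1.002545518570527
```

View pics/scene0.png

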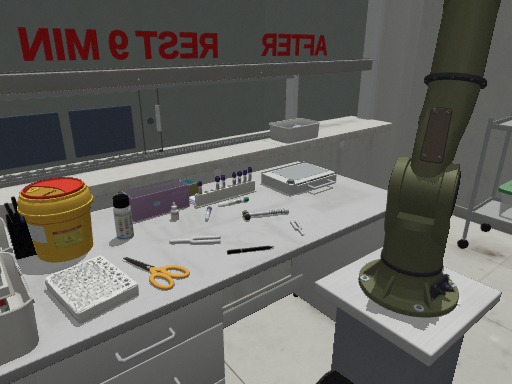

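View pics/side0.png

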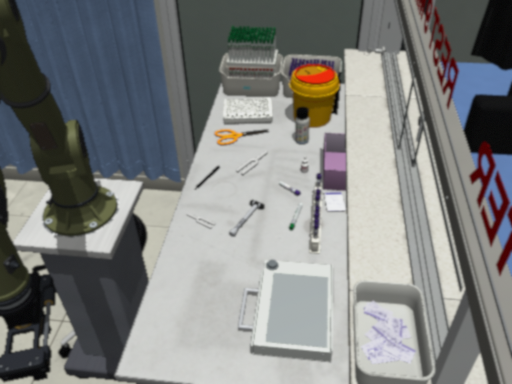

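View pics/wrist0.png

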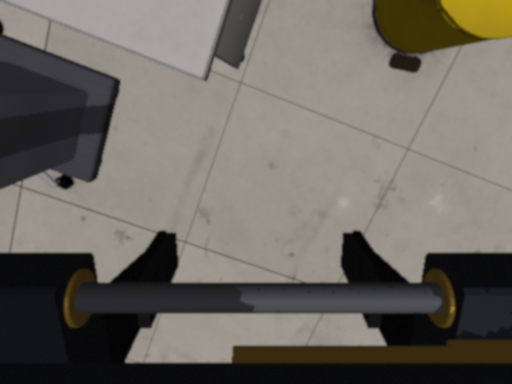

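The scene view shows the big fork at about (195,240), a small fork at (297,228), the hammer at (265,213), the pen at (250,249) and the cabinet at (298,177). The side view shows forks at (252,163) and (200,220), the hammer at (246,217), the cabinet at (290,310), the handle at (247,310) and the button at (271,265).

```bash
python3 - <<'E'
from h import *
d=load('side0'); c=d['color'][:,:,::-1]
a=cv2.resize(c[140:245,180:310],None,fx=6,fy=5.6,interpolation=cv2.INTER_CUBIC)
cv2.imwrite('pics/c1.png',a)
a=cv2.resize(c[250:370,230:345],None,fx=5,fy=5,interpolation=cv2.INTER_CUBIC)
cv2.imwrite('pics/c2.png',a)
P=cloud(d)
for u,v in [(252,163),(200,220),(246,217),(271,265),(247,310),(290,310),(260,250),(180,330)]: print(u,v,P[v,u].round(4), ray(d,u,v,0.01).round(3))
E
```

```text
252 163 [ 0.4987  0.2958 -0.004 ] [0.501 0.278 0.01 ]
200 220 [ 0.3808 -0.0076  0.0033] [ 0.383 -0.014  0.01 ]
246 217 [0.5186 0.0093 0.0138] [0.518 0.013 0.01 ]
271 265 [ 0.6153 -0.2032  0.0538] [ 0.612 -0.166  0.01 ]
247 310 [ 0.5655 -0.3098 -0.0015] [ 0.567 -0.318  0.01 ]
290 310 [ 0.6743 -0.3325  0.0468] [ 0.673 -0.306  0.01 ]
260 250 [ 0.5745 -0.1078  0.0025] [ 0.575 -0.115  0.01 ]
180 330 [ 0.4113 -0.387   0.    ] [ 0.414 -0.393  0.01 ]
```

View pics/c1.png

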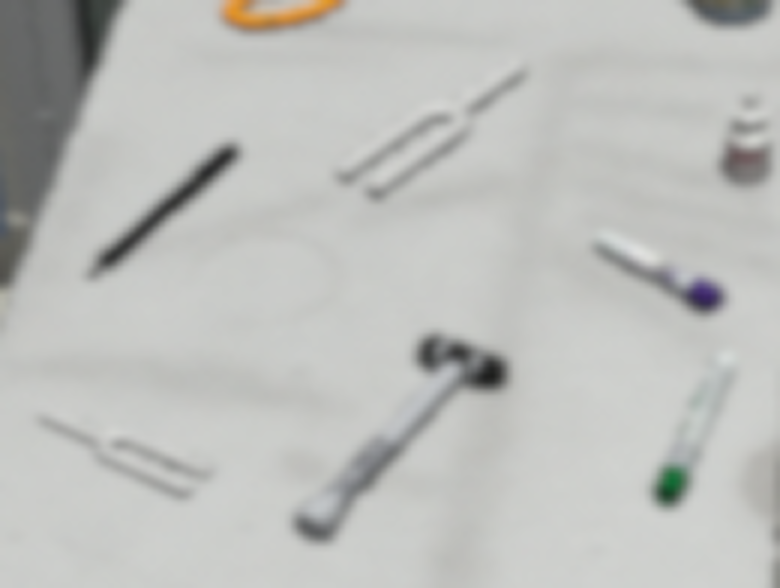

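View pics/c2.png

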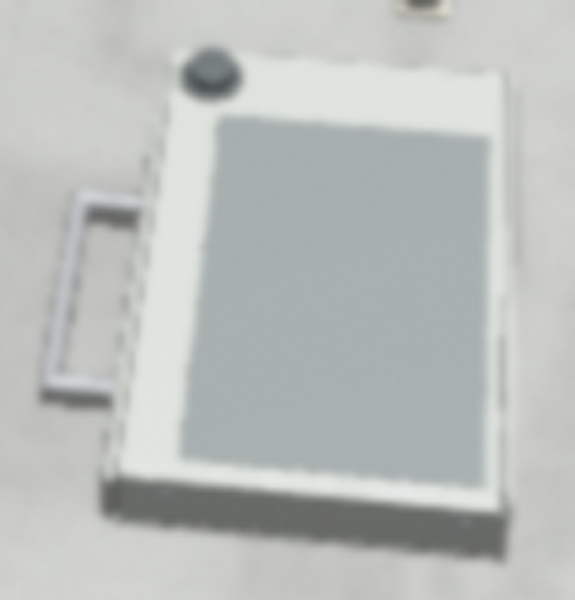

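Fork candidates: the larger at side (252,164), the smaller at (201,221). The hammer at (246,217) has no rival, and the pen is black. I'll measure lengths, headings and the cabinet frame.

```bash
python3 - <<'E'
from h import *
d=load('side0')
def s1(x,y): return 180+x/6,140+y/5.6
def s2(x,y): return 230+x/5,250+y/5
print('big fork'); 
for p in [(525,70),(345,180),(375,195),(455,105),(470,133)]: print(ray(d,*s1(*p),0.006).round(4))
print('small')
for p in [(38,417),(188,497),(212,472)]: print(ray(d,*s1(*p),0.004).round(4))
print('hammer knob, head l r c, handle@head')
for p in [(313,530),(428,345),(497,375),(462,360)]: print(ray(d,*s1(*p),0.012).round(4))
print('handle')
for p in [(80,197),(47,388)]: print(ray(d,*s2(*p),0.027).round(4))
print('button',ray(d,*s2(212,68),0.056).round(4))
print('top corners')
for p in [(178,50),(120,475),(500,510)]: print(ray(d,*s2(*p),0.044).round(4))
P=cloud(d).reshape(-1,3); m=(abs(P[:,2]-.046)<.006)&(abs(P[:,0]-.68)<.15)&(abs(P[:,1]+.31)<.18)
r=cv2.minAreaRect(P[m][:,:2].astype(np.float32)*1000); print(r,cv2.boxPoints(r))
E
```

```text
big fork
[0.5469 0.3481 0.006 ]
[0.4588 0.2284 0.006 ]
[0.4775 0.2161 0.006 ]
[0.5107 0.3081 0.006 ]
[0.5226 0.281  0.006 ]
small
[0.3345 0.011  0.004 ]
[ 0.4221 -0.0411  0.004 ]
[ 0.4303 -0.0214  0.004 ]
hammer knob, head l r c, handle@head
[ 0.4887 -0.0659  0.012 ]
[0.5251 0.081  0.012 ]
[0.5634 0.0605 0.012 ]
[0.5441 0.0707 0.012 ]
handle
[ 0.5579 -0.2679  0.027 ]
[ 0.558  -0.3817  0.027 ]
button [ 0.6186 -0.1999  0.056 ]
top corners
[ 0.5984 -0.1791  0.044 ]
[ 0.6001 -0.4345  0.044 ]
[ 0.7712 -0.4327  0.044 ]
((682.9900512695312, -304.98834228515625), (183.00086975097656, 259.95843505859375), 0.644416868686676) [[ 590.03357 -176.04645]
 [ 592.9573  -435.98846]
 [ 775.94653 -433.93024]
 [ 773.0228  -173.98822]]
```

```bash
cat >> h.py <<'E'
from scipy.spatial.transform import Rotation as Ro
def togo(x,y,z,jaw):  # jaw heading of tool y in deg (world)
    s=monitor.get_state(); R=Ro.from_rotvec(s['tool_rot']).as_matrix(); p=np.array(s['position'])
    t=R.T@(np.array([x,y,z])-p)
    j=np.radians(jaw); yy=np.array([np.cos(j),np.sin(j),0]); zz=np.array([0,0,-1.]); Rd=np.stack([np.cross(yy,zz),yy,zz],1)
    w=np.degrees(Ro.from_matrix(R.T@Rd).as_rotvec())
    print('t',round(s['time'],2),'pos',p.round(4),'jaw',np.degrees(np.arctan2(R[1,1],R[0,1])).round(2),'tilt',R[:2,2].round(4),'F',np.round(s['ft_force'],1),'grip',round(s['grip_width'],3)); print('shift(tool)',t.round(4),'turn',w.round(2), 'shift after turn',(Rd.T@(np.array([x,y,z])-p)).round(4))
E
python3 -c "
from h import *
togo(.558,-.325,.222,.4)"
python3 -m pendant '[[[0,0,-10],[0,0,0],-1],[[0,0,-10],[0,0,0],-1],[[0,0,-10],[0,0,0],-1],[[0,0,-10],[0,0,0],-1],[[0,0,-10],[0,0,0],-1],[[0,0,-10],[0,0,0],-1],[[0,0,-9.6],[0,0,0],-1]]'
python3 -c "
from h import *
togo(.558,-.325,.222,.4)"
```

```text
t 0.15 pos [ 0.2311 -0.6071  0.2217] jaw -69.16 tilt [-0.0006  0.0013] F [ 0.   0.  -0.6] grip 1.003
shift(tool) [ 4.059e-01 -1.473e-01 -1.000e-04] turn [-8.000e-02 -5.000e-02 -6.956e+01] shift after turn [ 2.798e-01  3.289e-01 -3.000e-04]
time: 1.02
position: [0.2312, -0.6072, 0.2221]
tool_rot: [-2.206, -2.236, -0.0]
ft_force: [-0.1, 0.4, 0.3]
grip_width: 0.998
t 1.02 pos [ 0.2312 -0.6072  0.2221] jaw 0.77 tilt [-0.0003  0.0007] F [-0.1  0.4  0.3] grip 0.998
shift(tool) [2.778e-01 3.306e-01 2.000e-04] turn [-0.02 -0.04  0.37] shift after turn [2.800e-01 3.288e-01 1.000e-04]
```

```bash
python3 -m pendant '[[[0,0,0.3],[0.035,0.041,0],-1],[[0,0,0],[0.035,0.041,0],-1],[[0,0,0],[0.035,0.041,0],-1],[[0,0,0],[0.035,0.041,0],-1],[[0,0,0],[0.035,0.041,0],-1],[[0,0,0],[0.035,0.041,0],-1],[[0,0,0],[0.035,0.041,0],-1],[[0,0,0],[0.034,0.041,0],-1]]'
python3 -c "
from h import *
togo(.558,-.325,.222,.4); grab('wrist','w1')"
```

```text
time: 2.02
position: [0.5593, -0.3262, 0.2223]
tool_rot: [-2.219, -2.224, 0.001]
ft_force: [0.5, -1.2, -0.5]
grip_width: 1.001
t 2.02 pos [ 0.5593 -0.3262  0.2223] jaw 0.13 tilt [-0.0004 -0.0001] F [ 0.5 -1.2 -0.5] grip 1.001
shift(tool) [ 0.0012 -0.0013  0.0003] turn [-0.02  0.01 -0.27] shift after turn [ 0.0012 -0.0013  0.0003]
```

View pics/w1.png

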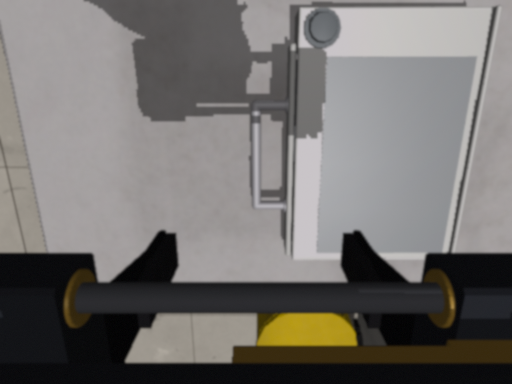

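The wrist view shows the handle bar from (256,106) to (256,205) and the button at (322,27).

```bash
python3 - <<'E'
from h import *
d=load('w1')
for n,p,h in [('h0',(256,106),.027),('h1',(256,205),.027),('btn',(323,25),.056),('topFL',(296,8),.044),('topFR',(294,258),.044),('panel',(291,200),.037)]: print(n,ray(d,*p,h).round(4))
P=cloud(d); print(P[155,250:262].round(4)); print(P[27,322],P[150,400])
g=d['color'][155,245:300].mean(1).round(); print(g)
togo(.558,-.325,.222,.4)
E
```

```text
h0 [ 0.5551 -0.2662  0.027 ]
h1 [ 0.5551 -0.3741  0.027 ]
btn [ 0.6143 -0.195   0.056 ]
topFL [ 0.5912 -0.1794  0.044 ]
topFR [ 0.598  -0.4311  0.044 ]
panel [ 0.5932 -0.3645  0.037 ]
[[ 5.479e-01 -3.227e-01  0.000e+00]
 [ 5.491e-01 -3.227e-01  4.000e-04]
 [ 5.508e-01 -3.175e-01  2.560e-02]
 [ 5.519e-01 -3.174e-01  2.590e-02]
 [ 5.530e-01 -3.171e-01  2.730e-02]
 [ 5.541e-01 -3.171e-01  2.710e-02]
 [ 5.551e-01 -3.171e-01  2.700e-02]
 [ 5.562e-01 -3.173e-01  2.600e-02]
 [ 5.573e-01 -3.172e-01  2.690e-02]
 [ 5.583e-01 -3.172e-01  2.670e-02]
 [ 5.594e-01 -3.178e-01  2.370e-02]
 [ 5.606e-01 -3.229e-01 -7.000e-04]]
[ 0.61355536 -0.19653766  0.05572729] [ 0.70095045 -0.30788411  0.04475376]
[150. 150. 148. 140. 127. 112. 103. 112. 133. 155. 174. 182. 172. 154.
 138. 131. 140. 149. 154. 155. 154. 154. 153. 154. 154. 153. 153. 153.
 153. 152. 152. 152. 152. 152. 152. 146. 127. 101.  88.  82.  74.  71.
  96. 130. 159. 173. 169. 144. 111. 103. 133. 169. 191. 198. 199.]
t 2.08 pos [ 0.5658 -0.3174  0.2222] jaw 0.73 tilt [0.0048 0.0059] F [ 3.9  4.7 -0.4] grip 1.002
shift(tool) [-0.0075 -0.0079  0.0001] turn [ 0.28 -0.33  0.33] shift after turn [-0.0075 -0.0079  0.0002]
```

```bash
python3 -m pendant '[[[0,0,0],[0,0,0],0.46],[[0,0,0],[0,0,0],0.46],[[0,0,0],[0,0,0],0.46],[[0,0,0],[0,0,0],0.46]]' 30
python3 - <<'E'
from h import *
togo(.556,-.32,.222,.4)
d=grab('wrist','w2')
togo(.556,-.32,.222,.4)
cv2.imwrite('pics/w2b.png',cv2.resize(d['color'][:,:,::-1][0:280,200:512],None,fx=2,fy=2))
E
```

```text
time: 2.58
position: [0.5576, -0.3286, 0.2226]
tool_rot: [2.221, 2.222, -0.001]
ft_force: [0.2, 0.4, 0.4]
grip_width: 0.63
t 2.58 pos [ 0.5576 -0.3286  0.2226] jaw 0.02 tilt [-0.0002 -0.0005] F [0.2 0.4 0.4] grip 0.63
shift(tool) [ 0.0086 -0.0016  0.0006] turn [-0.01  0.03 -0.38] shift after turn [ 0.0086 -0.0015  0.0006]
t 2.62 pos [ 0.5577 -0.3284  0.2226] jaw 0.05 tilt [-0.0001 -0.0004] F [ 0.   0.8 -0.6] grip 0.587
shift(tool) [ 0.0084 -0.0017  0.0006] turn [-0.    0.02 -0.35] shift after turn [ 0.0084 -0.0017  0.0006]
```

View pics/w2b.png

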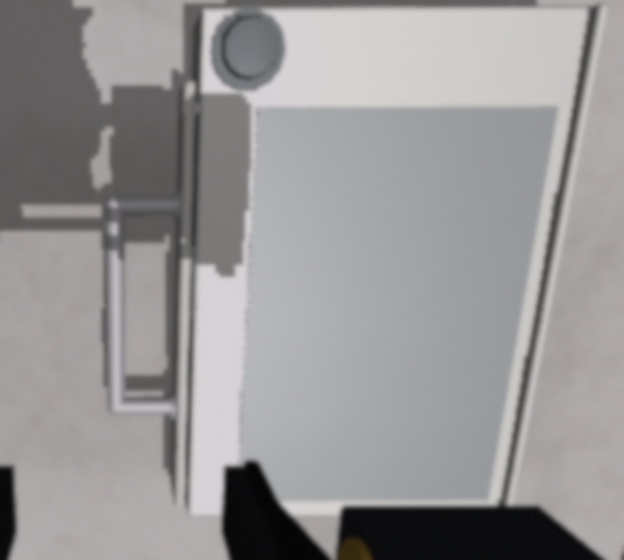

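The bar runs from (256.5,102) to (258,202), and the button top is at (324,23).

```bash
python3 - <<'E'
from h import *
d=load('w2')
for n,p,h in [('h0',(256.5,102),.027),('h1',(258,202.5),.027),('btn',(324,23),.056),('topFL',(301,6),.044),('topFR',(295.5,256),.044),('panelR',(290,252),.037),('panelL',(292,50),.037)]: print(n,ray(d,*p,h).round(4))
P=cloud(d); 
m=(abs(P[...,2]-.026)<.003)&(abs(P[...,0]-.556)<.012); m[:110]=0;m[195:]=0
print(np.median(P[m],0),m.sum(), [np.median(P[v][m[v]],0).round(4) for v in (115,150,190)])
print(P[23,324])
t=(abs(P[...,2]-.044)<.004); 
r=cv2.minAreaRect(P[t][:,:2].astype(np.float32)); print(r)
E
```

```text
h0 [ 0.554  -0.2647  0.027 ]
h1 [ 0.5555 -0.3737  0.027 ]
btn [ 0.6136 -0.1959  0.056 ]
topFL [ 0.5942 -0.1803  0.044 ]
topFR [ 0.5977 -0.4313  0.044 ]
panelR [ 0.5921 -0.43    0.037 ]
panelL [ 0.5879 -0.2163  0.037 ]
[ 0.55552015 -0.31537424  0.02647892] 784 [array([ 0.555 , -0.2778,  0.0265]), array([ 0.5555, -0.3143,  0.0267]), array([ 0.5555, -0.359 ,  0.027 ])]
[ 0.61356152 -0.19596133  0.056287  ]
((0.6846140623092651, -0.3053710460662842), (0.1795482635498047, 0.25534787774086), 0.2937650680541992)
```

```bash
python3 -m pendant '[[[0,0,-0.6],[0.0085,-0.0017,0.03],0.46],[[0,0,0],[0,0,0.045],0.46],[[0,0,0],[0,0,0.045],0.46],[[0,0,0],[0,0,0.03],0.46],[[0,0,0],[0,0,0.01],0.46],[[0,0,0],[0,0,0],0.46]]'
python3 - <<'E'
from h import *
togo(.556,-.32,.006,.6)
d=grab('side','s2')
cv2.imwrite('pics/s2b.png',cv2.resize(d['color'][:,:,::-1][240:350,210:330],None,fx=5,fy=5,interpolation=cv2.INTER_CUBIC))
E
```

```text
time: 3.38
position: [0.5566, -0.3192, 0.0627]
tool_rot: [-2.207, -2.235, 0.0]
ft_force: [-0.7, -0.3, 0.5]
grip_width: 0.265
t 3.38 pos [ 0.5566 -0.3192  0.0627] jaw 0.73 tilt [-0.0001  0.    ] F [-0.7 -0.3  0.5] grip 0.265
shift(tool) [-0.0008 -0.0007  0.0567] turn [-0.   -0.    0.13] shift after turn [-0.0008 -0.0007  0.0567]
```

View pics/s2b.png

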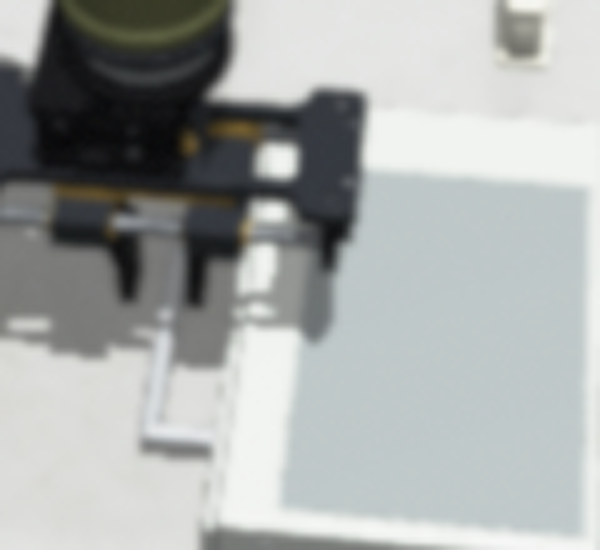

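```bash
python3 -m pendant '[[[0,0,0],[-0.0008,-0.001,0.02],0.46],[[0,0,0],[0,0,0.02],0.46],[[0,0,0],[0,0,0.015],0.46],[[0,0,0],[0,0,0],0.46]]'
python3 -m pendant '[[[0,0,0],[0,0,0],1],[[0,0,0],[0,0,0],1],[[0,0,0],[0,0,0],1],[[0,0,0],[0,0,0],1]]' 40
```

```text
time: 3.92
position: [0.5543, -0.319, 0.0053]
tool_rot: [-2.204, -2.233, 0.001]
ft_force: [-0.6, 0.6, -0.8]
grip_width: 0.27
time: 4.42
position: [0.5558, -0.32, 0.0083]
tool_rot: [2.207, 2.235, -0.0]
ft_force: [-2.0, 0.3, 3.5]
grip_width: 0.101
```

```bash
python3 -m pendant '[[[0,0,0],[0,-0.006,0],1],[[0,0,0],[0,-0.016,0],1],[[0,0,0],[0,-0.018,0],1],[[0,0,0],[0,-0.018,0],1],[[0,0,0],[0,-0.018,0],1],[[0,0,0],[0,-0.018,0],1],[[0,0,0],[0,-0.018,0],1],[[0,0,0],[0,-0.018,0],1]]'
python3 -m pendant '[[[0,0,0],[0,-0.014,0],1],[[0,0,0],[0,-0.004,0],1],[[0,0,0],[0,0,0],1]]'
```

```text
time: 5.42
position: [0.4288, -0.3207, 0.0083]
tool_rot: [2.201, 2.233, 0.007]
ft_force: [9.2, 1.0, -2.2]
grip_width: 0.098
time: 5.8
position: [0.4094, -0.3208, 0.0082]
tool_rot: [2.204, 2.235, 0.004]
ft_force: [4.4, 2.6, 1.9]
grip_width: 0.099
```

```bash
python3 -m pendant '[[[0,0,0],[0,-0.003,0],1],[[0,0,0],[0,0,0],1],[[0,0,0],[0,0.003,0],1],[[0,0,0],[0,0.002,0],1],[[0,0,0],[0,0,0],1]]'
```

```text
time: 6.42
position: [0.4098, -0.3209, 0.0082]
tool_rot: [-2.206, -2.236, -0.0]
ft_force: [0.9, 4.9, 8.7]
grip_width: 0.103
```

```bash
python3 -m pendant '[[[0,0,0],[0,0,0],0.46],[[0,0,0],[0,0,0],0.46],[[0,0,0],[0,0,0],0.46],[[0,0,0],[0,0,-0.03],0.46],[[0,0,0],[0,0,-0.06],0.46],[[0,0,0],[0,0.02,-0.06],-1],[[0,0,0],[0.01,0.02,-0.06],-1],[[0,0,0],[0,0.02,-0.03],-1]]'
python3 -m pendant '[[[0,0,0],[0,0.01,0],-1],[[0,0,0],[0,0,0],-1],[[0,0,0],[0,0,0],-1]]'
python3 - <<'E'
from h import *
togo(.492,-.32,.2,.6)
d=grab('wrist','w3'); e=grab('side','s3')
cv2.imwrite('pics/w3b.png',cv2.resize(d['color'][:,:,::-1][0:280,130:512],None,fx=2,fy=2))
cv2.imwrite('pics/s3b.png',cv2.resize(e['color'][:,:,::-1][240:360,190:340],None,fx=5,fy=5,interpolation=cv2.INTER_CUBIC))
E
```

```text
time: 7.42
position: [0.4703, -0.3112, 0.2492]
tool_rot: [2.203, 2.233, 0.0]
ft_force: [0.7, 0.0, -0.1]
grip_width: 0.526
time: 7.8
position: [0.4773, -0.311, 0.2434]
tool_rot: [-2.205, -2.232, 0.002]
ft_force: [0.0, -0.1, -0.5]
grip_width: 0.87
t 7.8 pos [ 0.4773 -0.311   0.2434] jaw 0.7 tilt [-0.0033  0.0017] F [ 0.  -0.1 -0.5] grip 0.87
shift(tool) [-0.0093  0.0148  0.0434] turn [-0.19 -0.1   0.1 ] shift after turn [-0.0092  0.0146  0.0434]
```

View pics/w3b.png

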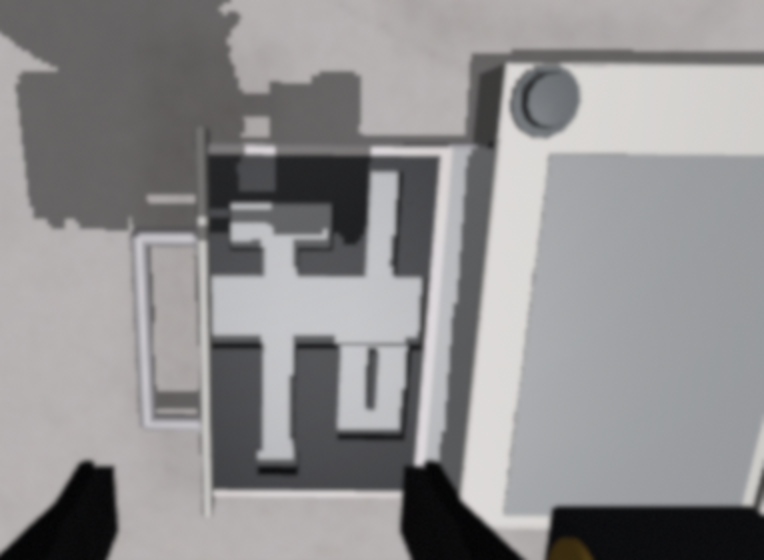

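View pics/s3b.png

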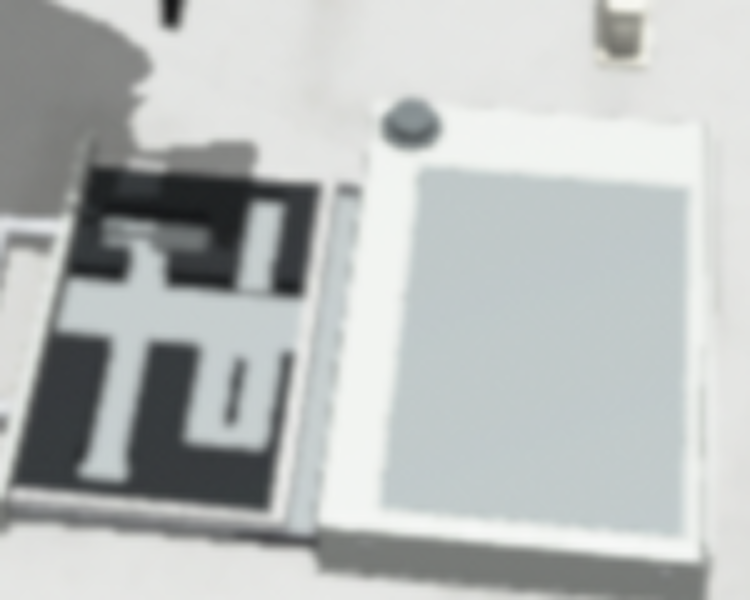

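The tray is out and locked. In the wrist view the hammer pocket runs down px column ~269 and the fork pocket is at columns ~300–333. The channel covers rows ~138–169.

```bash
python3 - <<'E'
from h import *
d=load('w3'); g=d['color'].astype(float).mean(2)
def edges(a,off):
    k=np.diff(a); out=[]
    for i in range(1,len(k)-1):
        if abs(k[i])>18 and abs(k[i])>=abs(k[i-1]) and abs(k[i])>abs(k[i+1]): out.append((round(off+i+.5,1),round(k[i])))
    return out
for v in (128,132,180,195,210): print('row',v,edges(g[v,225:350],225))
for u in (240,250,268,285,305,332): print('col',u,edges(g[80:250,u],80))
E
```

```text
row 128 [(228.5, 21), (233.5, -43), (261.5, 37), (276.5, -41), (312.5, 40), (325.5, -49), (345.5, 46)]
row 132 [(229.5, 23), (233.5, -44), (261.5, 36), (276.5, -39), (312.5, 38), (325.5, -38), (344.5, 46)]
row 180 [(234.5, -44), (260.5, 41), (276.5, -46), (299.5, 38), (313.5, -47), (318.5, 37), (332.5, -53), (340.5, 46)]
row 195 [(230.5, 30), (234.5, -47), (260.5, 42), (274.5, -42), (298.5, 42), (312.5, -48), (317.5, 38), (331.5, -41), (339.5, 51)]
row 210 [(230.5, 20), (234.5, -46), (260.5, 39), (274.5, -42), (297.5, 36), (329.5, -47), (338.5, 49)]
col 240 [(137.5, 36), (167.5, -38), (171.5, -23), (173.5, 20), (244.5, 46)]
col 250 [(100.5, 49), (104.5, -33), (110.5, 33), (120.5, -36), (137.5, 37), (167.5, -38), (171.5, -23), (173.5, 20), (244.5, 50)]
col 268 [(101.5, 21), (116.5, 34), (229.5, -37), (232.5, -25), (236.5, 21), (244.5, 50)]
col 285 [(101.5, 21), (116.5, 34), (119.5, -34), (137.5, 39), (167.5, -40), (171.5, -26), (173.5, 23), (244.5, 53)]
col 305 [(121.5, 19), (137.5, 40), (170.5, -19), (172.5, 19), (214.5, -41), (244.5, 53)]
col 332 [(137.5, 36), (172.5, 22), (194.5, -27)]
```

```bash
python3 - <<'E'
from h import *
d=load('w3'); T=np.linalg.inv(d['world_to_cam']); print('cam',T[:3,3].round(4))
R=lambda u,v,h: ray(d,u,v,h)[:2].round(4)
for v in (130,195): print('ham',v,R(260.7 if v>150 else 261.5,v,.024),R(274.7 if v>150 else 276.5,v,.010))
print('ham knob end',R(268,230,.01),R(268,233,.024)); print('head top/bot', R(250,110.5,.01),R(285,119.5,.024),R(250,120.5,.024))
print('stem',R(312.5,130,.024),R(325.5,130,.014)); print('fork tines 195',R(298.5,195,.024),R(331.5,195,.014))
print('fork tine end',R(305,214.5,.014))
for u in (240,285): print('chan',R(u,137.5,.010),R(u,167.5,.024),R(u,171.5,.024),R(u,173.5,.024))
print('panel front',R(230.5,195,.037),R(229,130,.037))
print('btn',R(130+552/2,98/2,.056))
e=load('side0')
E
```

```text
cam [ 0.4764 -0.2283  0.4059]
ham 130 [ 0.478  -0.2781] [ 0.4954 -0.2797]
ham 195 [ 0.4782 -0.3546] [ 0.4954 -0.359 ]
ham knob end [ 0.4882 -0.4059] [ 0.4878 -0.4036]
head top/bot [ 0.4646 -0.2581] [ 0.5038 -0.2662] [ 0.4651 -0.2678]
stem [ 0.5349 -0.2774] [ 0.5513 -0.2784]
fork tines 195 [ 0.5229 -0.3539] [ 0.5642 -0.3567]
fork tine end [ 0.5334 -0.3825]
chan [ 0.4531 -0.2889] [ 0.4538 -0.3214] [ 0.4538 -0.3262] [ 0.4538 -0.3286]
chan [ 0.5056 -0.2882] [ 0.5058 -0.3207] [ 0.5059 -0.3255] [ 0.506  -0.3279]
panel front [ 0.4435 -0.3508] [ 0.4429 -0.2769]
btn [ 0.6144 -0.1955]
```

```bash
python3 -m pendant '[[[0,0,0],[-0.04,0.018,0],-1],[[0,0,0],[-0.04,0.018,0],-1],[[0,0,0],[0,0,0],-1],[[0,0,0],[0,0,0],-1],[[0,0,0],[0,0,0],-1]]'
python3 - <<'E'
from h import *
d=grab('wrist','w4'); togo(.5,-.3,.2,.6)
cv2.imwrite('pics/w4b.png',cv2.resize(d['color'][:,:,::-1][60:340,130:512],None,fx=2,fy=2))
g=d['color'].astype(float).mean(2)
def edges(a,off):
    k=np.diff(a); out=[]
    for i in range(1,len(k)-1):
        if abs(k[i])>14 and abs(k[i])>=abs(k[i-1]) and abs(k[i])>abs(k[i+1]): out.append((round(off+i+.5,1),round(k[i])))
    return out
for v in range(120,290,12): print('row',v,edges(g[v,190:350],190))
for u in range(215,340,8): print('col',u,edges(g[60:340,u],60))
print(np.linalg.inv(d['world_to_cam'])[:3,3], proj(d,np.array([.488,-.308,.01])))
E
```

```text
time: 8.52
position: [0.5158, -0.3893, 0.2457]
tool_rot: [-2.205, -2.237, 0.0]
ft_force: [0.0, 0.2, -0.9]
grip_width: 1.003
t 8.57 pos [ 0.5159 -0.3894  0.2459] jaw 0.82 tilt [ 0.0002 -0.0004] F [-0.7 -0.4 -0. ] grip 0.997
shift(tool) [ 0.0896 -0.0146  0.0459] turn [0.01 0.02 0.22] shift after turn [ 0.0895 -0.015   0.0459]
row 120 [(197.5, -34), (227.5, 46), (244.5, -29), (266.5, 35), (282.5, -42), (287.5, 36), (302.5, -45), (310.5, 47), (326.5, -33), (335.5, 37)]
row 132 [(193.5, 25), (198.5, -41), (228.5, 40), (242.5, -36), (266.5, 40), (282.5, -42), (286.5, 37), (301.5, -43), (309.5, 43), (325.5, -36), (334.5, 37)]
row 144 [(194.5, 18), (198.5, -44), (228.5, 43), (243.5, -40), (266.5, 39), (300.5, -46), (309.5, 42), (324.5, -34), (333.5, 37)]
row 156 [(195.5, 15), (199.5, -43), (228.5, 42), (243.5, -36), (308.5, 47), (322.5, -38), (333.5, 38)]
row 168 [(195.5, 20), (199.5, -45), (226.5, 30), (245.5, -25), (307.5, 42), (322.5, -37), (332.5, 38)]
row 180 [(196.5, 17), (200.5, -46), (307.5, 43), (321.5, -38), (331.5, 40)]
row 192 [(197.5, 16), (200.5, -38), (203.5, 22), (324.5, -35)
[... 1203 characters left out ...]
-36)]
col 279 [(118.5, 30), (150.5, -39), (155.5, 14), (183.5, 42), (251.5, -36), (312.5, 29)]
col 287 [(106.5, -17), (117.5, 22), (138.5, 16), (150.5, -38), (183.5, 42), (251.5, -37), (312.5, 30)]
col 295 [(116.5, 28), (150.5, -39), (183.5, 45), (186.5, -16), (250.5, -37), (312.5, 31)]
col 303 [(63.5, 23), (116.5, 25), (183.5, 46), (187.5, -17), (250.5, -38), (312.5, 30)]
col 311 [(63.5, 21), (114.5, 20), (186.5, -17), (250.5, -30), (312.5, 30)]
col 319 [(182.5, -40), (185.5, 33), (251.5, -30), (312.5, 31)]
col 327 [(195.5, 22), (252.5, -35), (312.5, 31)]
col 335 [(252.5, -33), (312.5, 30)]
[ 0.51425458 -0.30626844  0.40794927] (np.float64(236.08052142398464), np.float64(83.79355763008414))
```

View pics/w4b.png

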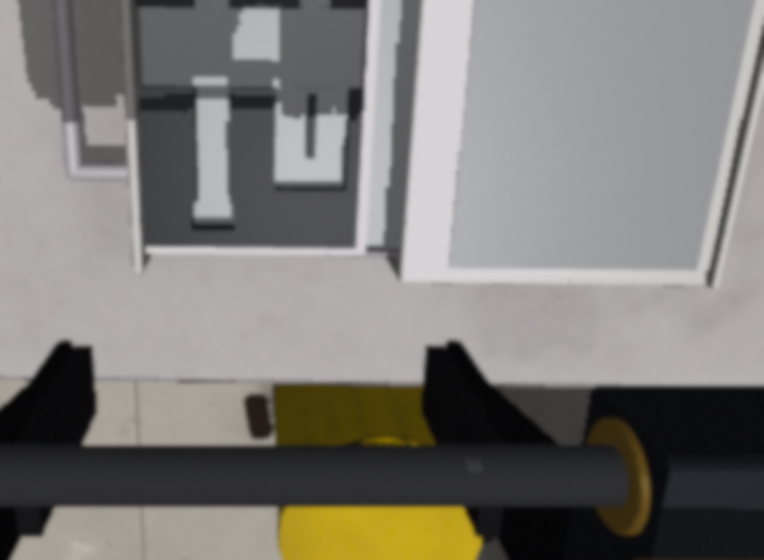

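```bash
python3 - <<'E'
from h import *
for tag,L in [('w3',dict(chT=(268-18,137.5,.024),chB=(250,167.5,.010),chB2=(250,173.5,.024),chTf=(300,137.5,.024),knobf=(268,229.5,.01),knobt=(268,236.5,.024),headTop=(250,101.5,.024),headBot=(285,119.5,.010),headBotT=(285,124,.024),tineEnd=(305,214.5,.014),stemTop=(322,85,.024),btn=(405,49.5,.056))),
 ('w4',dict(knobf=(235,168.5,.01),knobt=(235,174.5,.024),tineEnd=(279,150.5,.014),tineEndT=(279,155,.024),chBf=(239,102.5,.01),chBt=(235,108.5,.024)))]:
    d=load(tag)
    for k,p in L.items(): print(tag,k,ray(d,*p).round(4))
d=load('w4'); print('x ham',ray(d,228.5,140,.024),ray(d,243,140,.024),ray(d,243,140,.010)); print('x fork',ray(d,266.5,140,.024),ray(d,300.8,140,.014),ray(d,300.8,140,.024))
d=load('s3'); print(d['color'].shape)
E
```

```text
w3 chT [ 0.4652 -0.2867  0.024 ]
w3 chB [ 0.4649 -0.3247  0.01  ]
w3 chB2 [ 0.4654 -0.3284  0.024 ]
w3 chTf [ 0.5214 -0.2859  0.024 ]
w3 knobf [ 0.4882 -0.4052  0.01  ]
w3 knobt [ 0.4879 -0.4083  0.024 ]
w3 headTop [ 0.465  -0.2475  0.024 ]
w3 headBot [ 0.5048 -0.2676  0.01  ]
w3 headBotT [ 0.504  -0.2711  0.024 ]
w3 tineEnd [ 0.5334 -0.3825  0.014 ]
w3 stemTop [ 0.5422 -0.2293  0.024 ]
w3 btn [ 0.6135 -0.1959  0.056 ]
w4 knobf [ 0.4861 -0.4054  0.01  ]
w4 knobt [ 0.4871 -0.4091  0.024 ]
w4 tineEnd [ 0.5382 -0.3819  0.014 ]
w4 tineEndT [ 0.5378 -0.3852  0.024 ]
w4 chBf [ 0.4912 -0.3282  0.01  ]
w4 chBt [ 0.4876 -0.3339  0.024 ]
x ham [ 0.47997741 -0.36882585  0.024     ] [ 0.49641207 -0.36857871  0.024     ] [ 0.49576147 -0.37085073  0.01      ]
x fork [ 0.5230433  -0.36817823  0.024     ] [ 0.5631452  -0.36919108  0.014     ] [ 0.56190416 -0.36759385  0.024     ]
(384, 512, 3)
```

```bash
python3 -m pendant '[[[0,0,7.6],[0,0,0],-1],[[0,0,7.6],[0,0,0],-1],[[0,0,7.6],[0,0,0],-1]]'
python3 -m pendant '[[[0,0,0],[0.0486,-0.0183,0],-1],[[0,0,0],[0.0486,-0.0183,0],-1],[[0,0,0],[0.0486,-0.0183,0],-1],[[0,0,0],[0.0486,-0.0183,0],-1],[[0,0,0],[0.0486,-0.0183,0],-1],[[0,0,0],[0.0486,-0.0183,0],-1],[[0,0,0],[0.0486,-0.0183,0],-1],[[0,0,0],[0.0486,-0.0183,0],-1]]'
python3 -m pendant '[[[0,0,0],[0,0,0],-1],[[0,0,0],[0,0,0],-1],[[0,0,0],[0,0,0],-1]]'
python3 - <<'E'
from h import *
d=grab('wrist','w5'); togo(.526,.0262,.2,-22.1)
cv2.imwrite('pics/w5b.png',cv2.resize(d['color'][:,:,::-1][0:280,100:420],None,fx=2.1,fy=2.1))
E
```

```text
time: 8.95
position: [0.5158, -0.3897, 0.246]
tool_rot: [2.608, 1.751, -0.0]
ft_force: [-0.2, 0.2, 0.6]
grip_width: 0.998
time: 9.95
position: [0.5255, 0.0269, 0.246]
tool_rot: [2.603, 1.755, 0.0]
ft_force: [0.5, 0.1, 0.5]
grip_width: 1.001
time: 10.32
position: [0.5261, 0.0232, 0.2454]
tool_rot: [2.607, 1.752, -0.001]
ft_force: [-0.3, 0.2, 0.1]
grip_width: 1.001
t 10.38 pos [0.5261 0.0232 0.2453] jaw -22.2 tilt [-0.0001 -0.0006] F [-0.3  0.   0.2] grip 0.999
shift(tool) [ 0.0027 -0.0012  0.0453] turn [ 0.01  0.04 -0.1 ] shift after turn [ 0.0027 -0.0012  0.0453]
```

View pics/w5b.png

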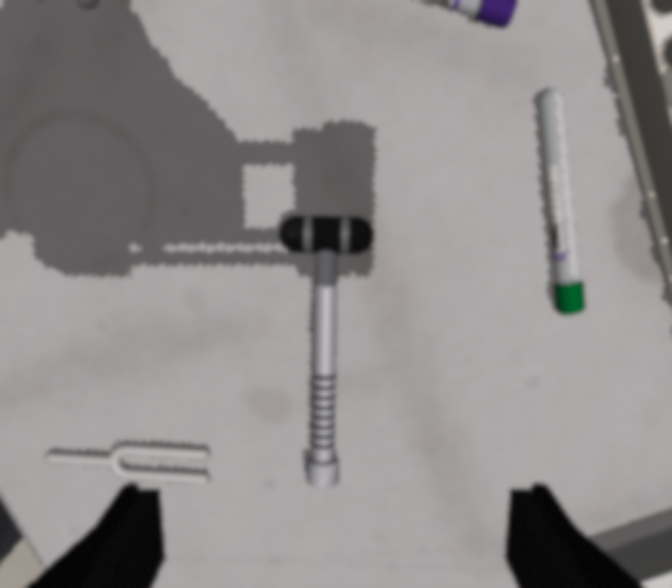

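```bash
python3 - <<'E'
from h import *
d=load('w5'); f=lambda x,y,h: ray(d,100+x/2.1,y/2.1,h)[:2]
head=f(326.5,233.5,.014); knob=f(322,485,.010); h1=f(325,300,.0165);h2=f(322.5,420,.0165)
print(head,knob,np.linalg.norm(head-knob)); 
for a,b in ((head,knob),(h1,h2)):
    v=a-b; u=v/np.linalg.norm(v); print('heading',np.degrees(np.arctan2(u[1],u[0]))-90, head-u*.048, knob+u*.099)
o=(head-u*.048+knob+u*.099)/2; print(o)
togo(o[0],o[1],.0025,np.degrees(np.arctan2(u[1],u[0]))-90)
E
```

```text
[0.54156585 0.07261377] [ 0.48199077 -0.06494376] 0.14990417962344488
heading -23.41705611365491 [0.52248964 0.02856722] [0.52133545 0.02590224]
heading -23.578147822895446 [0.52236587 0.02862103] [0.52159072 0.02579126]
[0.5219783  0.02720615]
t 10.38 pos [0.5261 0.0232 0.2453] jaw -22.2 tilt [-0.0001 -0.0006] F [-0.3  0.   0.2] grip 0.999
shift(tool) [ 0.0023 -0.0054  0.2428] turn [0.01 0.03 1.38] shift after turn [ 0.002  -0.0054  0.2428]
```

```bash
python3 -m pendant '[[[0,0,1.3],[0.002,-0.0054,0.04],-1],[[0,0,0],[0,0,0.06],0],[[0,0,0],[0,0,0.06],0],[[0,0,0],[0,0,0.045],0],[[0,0,0],[0,0,0.022],0],[[0,0,0],[0,0,0.009],0],[[0,0,0],[0,0,0.003],0],[[0,0,0],[0,0,0],0]]'
python3 - <<'E'
from h import *
togo(.522,.0272,.003,-23.4)
E
```

```text
time: 11.38
position: [0.5228, 0.0284, 0.0073]
tool_rot: [2.625, 1.725, 0.002]
ft_force: [-0.3, 0.3, 1.0]
grip_width: 0.506
t 11.38 pos [0.5228 0.0284 0.0073] jaw -23.39 tilt [ 0.0016 -0.0003] F [-0.3  0.3  1. ] grip 0.506
shift(tool) [-0.0014 -0.0002  0.0043] turn [ 0.09 -0.02  0.01] shift after turn [-0.0014 -0.0002  0.0043]
```

```bash
python3 -m pendant '[[[0,0,0],[-0.001,0,0.004],0],[[0,0,0],[0,0,0],0],[[0,0,0],[0,0,0],1],[[0,0,0],[0,0,0],1],[[0,0,0],[0,0,0],1],[[0,0,0],[0,0,0],1],[[0,0,0],[0,0,0],1]]' 30
python3 - <<'E'
from h import *
togo(.522,.0272,.003,-23.4)
d=grab('wrist','w6')
E
```

```text
time: 12.25
position: [0.5216, 0.0278, 0.0024]
tool_rot: [2.625, 1.726, 0.0]
ft_force: [0.4, -0.1, 0.8]
grip_width: 0.138
t 12.25 pos [0.5216 0.0278 0.0024] jaw -23.35 tilt [ 0.0001 -0.0001] F [ 0.4 -0.1  0.8] grip 0.138
shift(tool) [-0.0004  0.0006 -0.0006] turn [0.01 0.   0.05] shift after turn [-0.0004  0.0006 -0.0006]
```

View pics/w6.png

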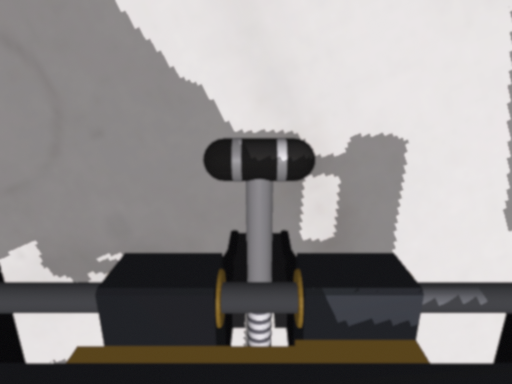

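```bash
python3 - <<'E'
from h import *
d=load('w6'); s=monitor.get_state(); p=np.array(s['position']); R=Ro.from_rotvec(s['tool_rot']).as_matrix()
print('cam',np.linalg.inv(d['world_to_cam'])[:3,3])
for v,h in ((139,.01),(160,.01),(181,.01)): print(v,(R.T@(ray(d,259,v,h)-p)).round(4))
P=cloud(d); q=(P[125:195,200:318].reshape(-1,3)-p)@R; m=q[:,2]<-.012; q=q[m]; print(q.min(0),q.max(0),np.median(q,0)); t=q[q[:,2]<np.percentile(q[:,2],15)]; print(t.mean(0))
E
```

```text
cam [0.55448398 0.10387208 0.16465121]
139 [ 0.0583 -0.0001 -0.0076]
160 [ 0.0486 -0.0001 -0.0076]
181 [ 0.0384 -0.0001 -0.0076]
[ 0.03345452 -0.02495966 -0.16225819] [ 0.08294947  0.0247973  -0.01200092] [ 4.95838763e-02  5.29657183e-05 -1.62427936e-02]
[ 0.05089255 -0.00069624 -0.02580658]
```

```bash
python3 -m pendant '[[[0,0,0],[0,0,-0.02],1],[[0,0,0],[0,0,-0.04],1],[[0,0,-8],[0,0,-0.04],1],[[0,0,-8],[0,0,-0.02],1],[[0,0,-8],[0,0,0],1],[[0,0,0],[0,0,0],1]]'
python3 -c "
from h import *
togo(.488,-.308,.12,.6)"
```

```text
time: 13.05
position: [0.5218, 0.0278, 0.1236]
tool_rot: [2.21, 2.231, 0.001]
ft_force: [-0.3, 0.6, -1.7]
grip_width: 0.138
t 13.05 pos [0.5218 0.0278 0.1236] jaw 0.56 tilt [ 0.0014 -0.0005] F [-0.3  0.6 -1.7] grip 0.138
shift(tool) [-0.3354 -0.0371  0.0037] turn [ 0.08  0.03 -0.04] shift after turn [-0.3354 -0.0373  0.0036]
```

```bash
python3 -m pendant '[[[0,0,0],[-0.025,-0.0028,0],1],[[0,0,0],[-0.045,-0.005,0],1],[[0,0,0],[-0.052,-0.0058,0],1],[[0,0,0],[-0.052,-0.0058,0],1],[[0,0,0],[-0.052,-0.0058,0],1],[[0,0,0],[-0.052,-0.0058,0],1],[[0,0,0],[-0.0374,-0.004,0],1],[[0,0,0],[-0.02,-0.002,0],1]]'
python3 -m pendant '[[[0,0,0],[0,0,0.02],1],[[0,0,0],[0,0,0.03],1],[[0,0,0],[0,0,0.01],1],[[0,0,0],[0,0,0],1],[[0,0,0],[0,0,0],1]]'
python3 -c "
from h import *
togo(.488,-.308,.0124,.6); grab('wrist','w7'); grab('side','s7')
d=load('side0'); e=load('s7'); cv2.imwrite('pics/s7b.png',cv2.resize(e['color'][:,:,::-1][240:360,190:340],None,fx=5,fy=5,interpolation=cv2.INTER_CUBIC))"
```

```text
time: 14.05
position: [0.4874, -0.3102, 0.1223]
tool_rot: [-2.214, -2.228, 0.001]
ft_force: [-0.0, 0.1, -2.1]
grip_width: 0.138
time: 14.68
position: [0.4892, -0.3077, 0.0633]
tool_rot: [2.207, 2.234, 0.001]
ft_force: [-0.4, 0.8, -0.8]
grip_width: 0.135
t 14.68 pos [ 0.4892 -0.3077  0.0633] jaw 0.69 tilt [ 0.0014 -0.0007] F [-0.4  0.8 -0.8] grip 0.135
shift(tool) [-0.0003 -0.0013  0.0509] turn [0.08 0.04 0.09] shift after turn [-0.0003 -0.0013  0.0509]
```

View pics/w7.png

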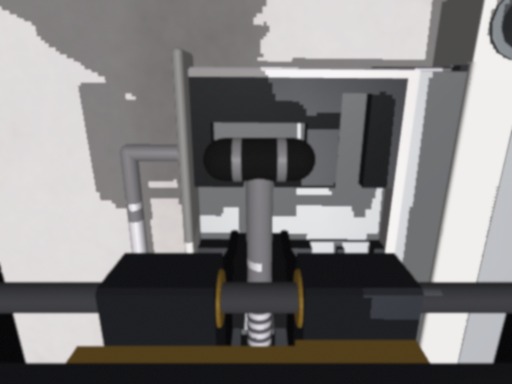

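View pics/s7b.png

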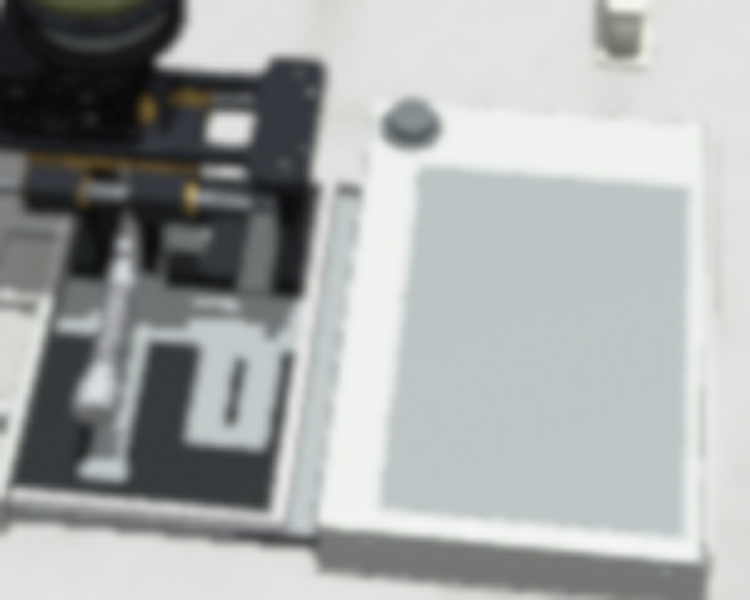

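```bash
python3 - <<'E'
from h import *
d=load('w7'); g=d['color'].astype(float).mean(2)
print(g[128,205:225].round(),g[128,295:312].round())
for u,v in ((214,128),(304,128),(259,122),(259,208)): print(u,v,ray(d,u,v,.024).round(4))
print(g[112:140,259].round())
E
```

```text
[ 43.  44.  44.  43.  41.  35.  29.  43.  75. 104. 119. 124. 124. 124.
 124. 124. 124. 124. 124. 124.] [126. 147. 190. 222. 224. 198. 152. 124. 110.  86.  53.  31.  40.  52.
  56.  56.  56.]
214 128 [ 0.4614 -0.2505  0.024 ]
304 128 [ 0.5144 -0.2499  0.024 ]
259 122 [ 0.4879 -0.2467  0.024 ]
259 208 [ 0.4885 -0.3004  0.024 ]
[ 46.  45.  45.  45.  45.  45.  44.  45.  46.  55.  77. 102. 118. 123.
 124. 125. 124. 123. 124. 123. 123. 123. 123. 122. 115.  94.  59.  29.]
```

```bash
python3 -m pendant '[[[0,0,0],[0,-0.0013,0.016],1],[[0,0,0],[0,0,0.014],1],[[0,0,0],[0,0,0],1],[[0,0,0],[0,0,0],1]]'
python3 -c "
from h import *
togo(.488,-.3077,.0124,.6)"
```

```text
time: 15.28
position: [0.487, -0.308, 0.0322]
tool_rot: [-2.209, -2.234, -0.0]
ft_force: [-0.1, -0.1, -1.0]
grip_width: 0.137
t 15.28 pos [ 0.487  -0.308   0.0322] jaw 0.64 tilt [-0.0002  0.0003] F [-0.1 -0.1 -1. ] grip 0.137
shift(tool) [0.0003 0.001  0.0198] turn [-0.01 -0.02  0.04] shift after turn [0.0003 0.001  0.0198]
```

```bash
python3 -m pendant '[[[0,0,0],[0.0003,0.001,0.005],1],[[0,0,0],[0,0,0.006],1],[[0,0,0],[0,0,0.005],1],[[0,0,0],[0,0,0.003],1],[[0,0,0],[0,0,0],1]]'
python3 -c "
from h import *
togo(.488,-.3077,.0124,.6)"
```

```text
time: 15.9
position: [0.4883, -0.3079, 0.0139]
tool_rot: [2.208, 2.234, -0.0]
ft_force: [-1.3, 0.1, 3.2]
grip_width: 0.136
t 15.9 pos [ 0.4883 -0.3079  0.0139] jaw 0.65 tilt [ 0.0002 -0.0006] F [-1.3  0.1  3.2] grip 0.136
shift(tool) [ 0.0002 -0.0003  0.0015] turn [0.01 0.03 0.05] shift after turn [ 0.0002 -0.0003  0.0015]
```

```bash
python3 -m pendant '[[[0,0,0],[0,0,0.0013],1],[[0,0,0],[0,0,0],1]]'
python3 -c "
from h import *
togo(.488,-.3077,.0124,.6);grab('side','s8');e=load('s8'); cv2.imwrite('pics/s8b.png',cv2.resize(e['color'][:,:,::-1][240:360,190:340],None,fx=5,fy=5,interpolation=cv2.INTER_CUBIC));grab('wrist','w8')"
```

```text
time: 16.15
position: [0.4883, -0.308, 0.0136]
tool_rot: [2.208, 2.233, -0.001]
ft_force: [-2.3, 1.4, 9.2]
grip_width: 0.134
t 16.15 pos [ 0.4883 -0.308   0.0136] jaw 0.65 tilt [ 0.0001 -0.001 ] F [-2.3  1.4  9.2] grip 0.134
shift(tool) [ 0.0003 -0.0003  0.0012] turn [0.01 0.06 0.05] shift after turn [ 0.0003 -0.0003  0.0012]
```

View pics/w8.png

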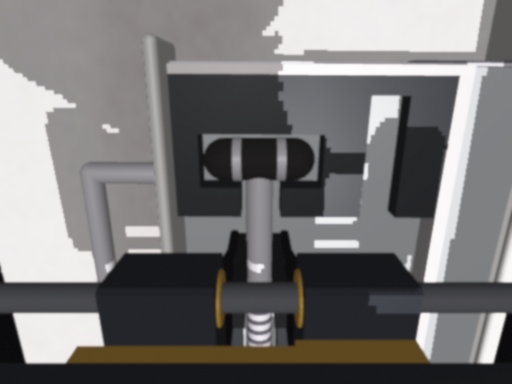

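View pics/s8b.png

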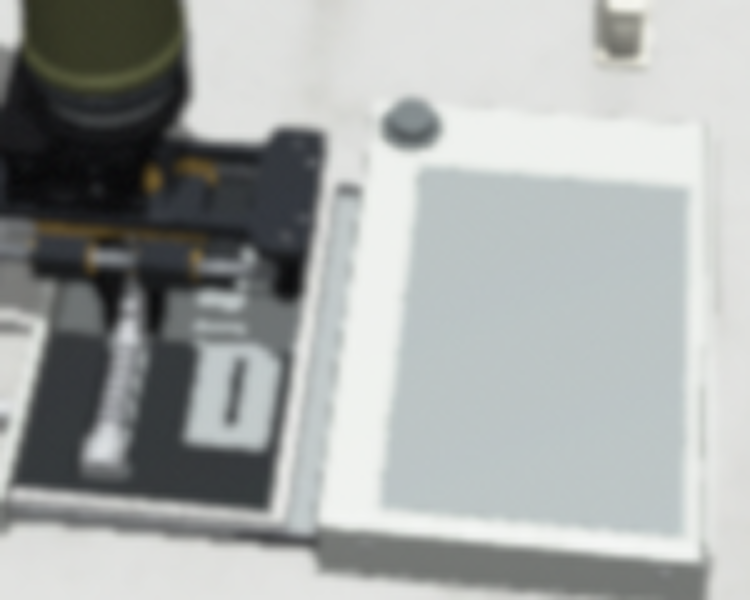

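```bash
python3 -m pendant '[[[0,0,0],[0,0,-0.001],1],[[0,0,0],[0,0,0],0.4],[[0,0,0],[0,0,0],0.4],[[0,0,0],[0,0,0],0.4],[[0,0,0],[0,0,-0.02],0.4],[[0,0,0],[0,0,-0.05],0.4],[[0,0,0],[0,0,-0.06],0.4],[[0,0,0],[0,0,-0.06],-1]]'
python3 -m pendant '[[[0,0,0],[-0.01,0.01,-0.03],-1],[[0,0,0],[0,0,0],-1],[[0,0,0],[0,0,0],-1]]'
python3 - <<'E'
from h import *
d=grab('wrist','w9'); togo(.5,.29,.24,-32)
cv2.imwrite('pics/w9b.png',cv2.resize(d['color'][:,:,::-1][0:280,130:512],None,fx=2,fy=2))
E
```

```text
time: 17.25
position: [0.4881, -0.3075, 0.2065]
tool_rot: [2.207, 2.233, 0.0]
ft_force: [1.0, -0.4, 0.1]
grip_width: 0.351
time: 17.62
position: [0.4977, -0.3172, 0.233]
tool_rot: [-2.208, -2.234, 0.0]
ft_force: [0.1, -0.6, -0.9]
grip_width: 0.669
t 17.68 pos [ 0.4973 -0.317   0.2322] jaw 0.66 tilt [-0.0017  0.001 ] F [ 0.1  0.4 -1.2] grip 0.715
shift(tool) [ 0.6069  0.0097 -0.0072] turn [-1.100e-01 -3.000e-02  3.266e+01] shift after turn [ 0.5162 -0.3194 -0.0078]
```

View pics/w9b.png

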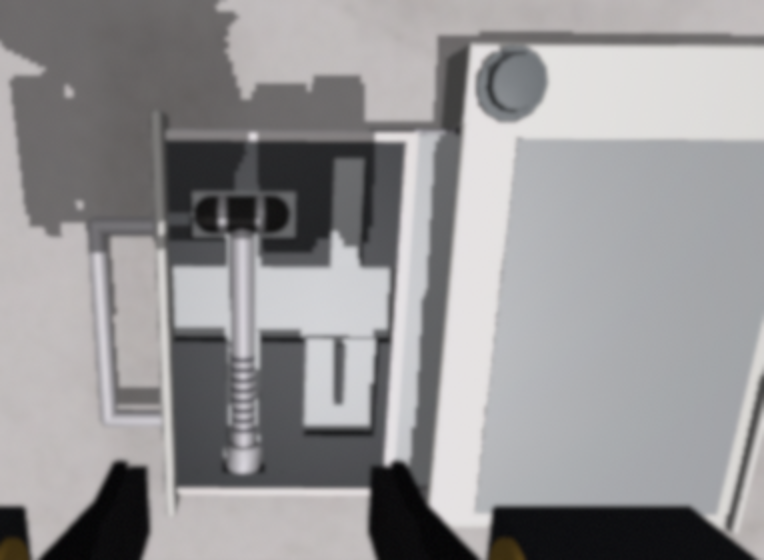

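The hammer is lying in its pocket, with its head at (242,213) and its knob at (242,458) in the crop. Next is the fork.

```bash
python3 -m pendant '[[[0,0,8.2],[0,0,0],-1],[[0,0,8.2],[0,0,0],-1],[[0,0,8.2],[0,0,0],-1],[[0,0,8.1],[0,0,0],-1],[[0,0,0],[0.02,-0.012,0],-1],[[0,0,0],[0.0429,-0.026,0],-1],[[0,0,0],[0.0429,-0.026,0],-1],[[0,0,0],[0.0429,-0.026,0],-1]]'
python3 -m pendant '[[[0,0,0],[0.0429,-0.026,0],-1],[[0,0,0],[0.0429,-0.026,0],-1],[[0,0,0],[0.0429,-0.026,0],-1],[[0,0,0],[0.0429,-0.026,0],-1],[[0,0,0],[0.0429,-0.026,0],-1],[[0,0,0],[0.0429,-0.026,0],-1],[[0,0,0],[0.0429,-0.026,0],-1],[[0,0,0],[0.0429,-0.026,0],-1]]'
python3 -m pendant '[[[0,0,0],[0.0225,-0.0145,0],-1],[[0,0,0],[0,0,0],-1],[[0,0,0],[0,0,0],-1],[[0,0,0],[0,0,0],-1]]'
python3 - <<'E'
from h import *
d=grab('wrist','w10'); togo(.505,.285,.24,-32)
cv2.imwrite('pics/w10b.png',cv2.resize(d['color'][:,:,::-1][0:280,100:420],None,fx=2.1,fy=2.1))
P=cloud(load('side0'))
for u,v in((303,118),(303,163),(255,131),(290,188)): print(P[v,u].round(3))
E
```

```text
time: 18.68
position: [0.4998, -0.14, 0.2323]
tool_rot: [-2.744, -1.528, 0.001]
ft_force: [0.1, 0.5, 0.4]
grip_width: 0.999
time: 19.68
position: [0.5045, 0.26, 0.2326]
tool_rot: [2.745, 1.528, -0.002]
ft_force: [0.5, 0.1, 0.4]
grip_width: 1.0
time: 20.18
position: [0.5065, 0.2825, 0.2329]
tool_rot: [2.749, 1.519, -0.001]
ft_force: [-0.1, 0.2, 0.2]
grip_width: 1.001
t 20.23 pos [0.5066 0.2826 0.233 ] jaw -32.16 tilt [ 0.0002 -0.0012] F [ 0.2  0.  -0.2] grip 1.001
shift(tool) [ 0.0012 -0.0026 -0.007 ] turn [ 0.05  0.05 -0.16] shift after turn [ 0.0012 -0.0026 -0.007 ]
[0.663 0.417 0.111]
[0.674 0.256 0.04 ]
[0.486 0.477 0.006]
[0.639 0.16  0.01 ]
```

View pics/w10b.png

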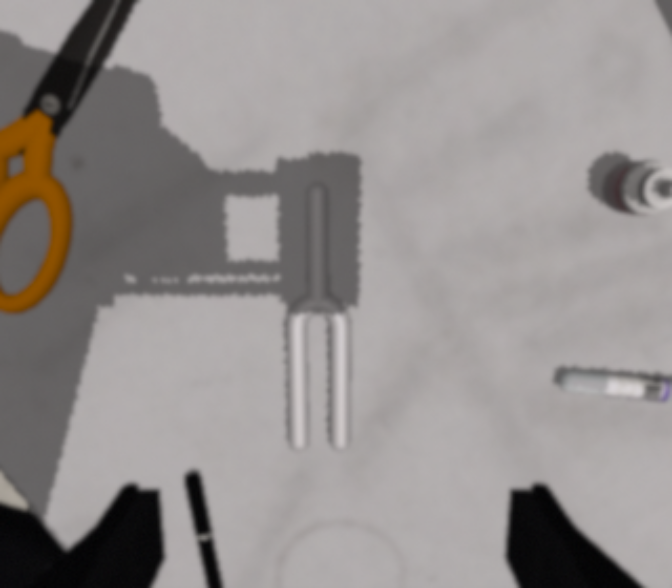

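```bash
python3 - <<'E'
from h import *
d=load('w10'); f=lambda x,y,h: ray(d,100+x/2.1,y/2.1,h)[:2]
s=f(317.3,184,.006); t=f(319.5,448,.005); b=f(319,301,.006)
v=s-t;L=np.linalg.norm(v);u=v/L; hd=np.degrees(np.arctan2(u[1],u[0]))-90
o1=s-u*.075;o2=t+u*.075;o3=b-u*.018; print(L,hd,o1,o2,o3)
o=(o1+o2)/2; print(o); togo(o[0],o[1],.002,hd)
E
```

```text
0.14836138787329797 -32.045158904655146 [0.5004266  0.28881991] [0.50129603 0.29020885] [0.49843066 0.28486415]
[0.50086132 0.28951438]
t 20.23 pos [0.5066 0.2826 0.233 ] jaw -32.16 tilt [ 0.0002 -0.0012] F [ 0.2  0.  -0.2] grip 1.001
shift(tool) [ 0.003  -0.0087  0.231 ] turn [ 0.05  0.05 -0.12] shift after turn [ 0.0028 -0.0085  0.231 ]
```

```bash
python3 -m pendant '[[[0,0,0],[0.0029,-0.0085,0.03],-0.3],[[0,0,0],[0,0,0.06],-0.3],[[0,0,0],[0,0,0.06],-0.3],[[0,0,0],[0,0,0.04],-0.3],[[0,0,0],[0,0,0.022],-0.3],[[0,0,0],[0,0,0.011],-0.3],[[0,0,0],[0,0,0.004],-0.3],[[0,0,0],[0,0,0],-0.3]]'
python3 - <<'E'
from h import *
togo(.5009,.2895,.002,-32.05)
E
```

```text
time: 21.22
position: [0.5014, 0.2916, 0.0071]
tool_rot: [2.748, 1.521, 0.003]
ft_force: [-0.2, -0.4, -0.1]
grip_width: 0.654
t 21.23 pos [0.5014 0.2916 0.0071] jaw -32.06 tilt [0.0017 0.0006] F [-0.2 -0.4 -0.1] grip 0.654
shift(tool) [-0.0021  0.0007  0.0051] turn [ 0.06 -0.08 -0.01] shift after turn [-0.002   0.0007  0.0051]
```

```bash
python3 -m pendant '[[[0,0,0],[-0.0015,0.0005,0.004],-0.3],[[0,0,0],[0,0,0],-0.3],[[0,0,0],[0,0,0],1],[[0,0,0],[0,0,0],1],[[0,0,0],[0,0,0],1],[[0,0,0],[0,0,0],1]]' 25
python3 - <<'E'
from h import *
togo(.5009,.2895,.002,-32.05)
d=grab('wrist','w11')
E
```

```text
time: 21.98
position: [0.5003, 0.2897, 0.0021]
tool_rot: [2.748, 1.522, 0.0]
ft_force: [-0.9, -0.2, -0.4]
grip_width: 0.4
t 21.98 pos [0.5003 0.2897 0.0021] jaw -32.05 tilt [ 0.0001 -0.    ] F [-0.9 -0.2 -0.4] grip 0.4
shift(tool) [0.0002 0.0006 0.0001] turn [ 0. -0. -0.] shift after turn [0.0002 0.0006 0.0001]
```

View pics/w11.png

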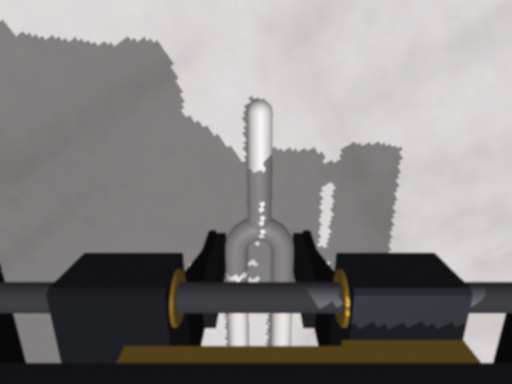

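```bash
python3 - <<'E'
from h import *
d=load('w11'); s=monitor.get_state(); p=np.array(s['position']); R=Ro.from_rotvec(s['tool_rot']).as_matrix()
for u,v,h in ((260,99,.006),(260,180,.012),(260,217,.006)): print((R.T@(ray(d,u,v,h)-p)).round(4))
E
python3 -m pendant '[[[0,0,0],[0,0,-0.02],1],[[0,0,-8],[0,0,-0.04],1],[[0,0,-8],[0,0,-0.04],1],[[0,0,-8],[0,0,-0.02],1],[[0,0,-8.6],[0,0,0],1],[[0,0,0],[0,0,0],1],[[0,0,0],[0,0,0],1]]'
python3 - <<'E'
from h import *
togo(.544,-.307,.12,.6); grab('wrist','w12')
E
```

```text
[ 0.0757  0.0005 -0.0038]
[ 0.0395  0.0006 -0.0099]
[ 0.0185  0.0006 -0.0039]
time: 22.9
position: [0.5001, 0.2895, 0.1223]
tool_rot: [2.214, 2.229, -0.0]
ft_force: [0.0, -0.5, -0.5]
grip_width: 0.401
t 22.9 pos [0.5001 0.2895 0.1223] jaw 0.4 tilt [-0.     -0.0002] F [ 0.  -0.5 -0.5] grip 0.401
shift(tool) [-0.5968  0.0397  0.0024] turn [-0.    0.01 -0.2 ] shift after turn [-0.5969  0.0376  0.0023]
```

View pics/w12.png

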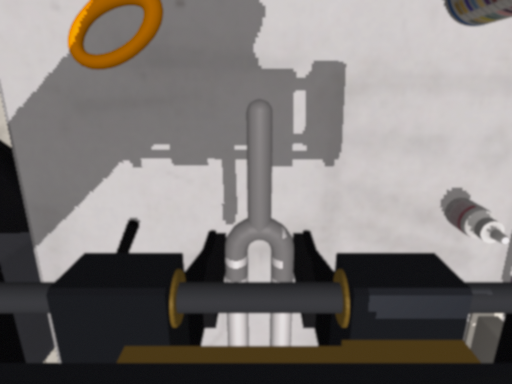

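```bash
python3 -m pendant '[[[0,0,-0.2],[-0.025,0.0016,0],1],[[0,0,0],[-0.045,0.0028,0],1],[[0,0,0],[-0.055,0.0035,0],1],[[0,0,0],[-0.055,0.0035,0],1],[[0,0,0],[-0.055,0.0035,0],1],[[0,0,0],[-0.055,0.0035,0],1],[[0,0,0],[-0.055,0.0035,0],1],[[0,0,0],[-0.055,0.0035,0],1]]'
python3 -m pendant '[[[0,0,0],[-0.055,0.0035,0],1],[[0,0,0],[-0.055,0.0035,0],1],[[0,0,0],[-0.05,0.003,0],1],[[0,0,0],[-0.0268,0.002,0],1],[[0,0,0],[-0.01,0,0.01],1],[[0,0,0],[0,0,0.03],1],[[0,0,0],[0,0,0.015],1],[[0,0,0],[0,0,0],1]]'
python3 -m pendant '[[[0,0,0],[0,0,0],1]]'
python3 - <<'E'
from h import *
togo(.544,-.3072,.0161,.6); grab('wrist','w13')
E
```

```text
time: 23.95
position: [0.5306, -0.1117, 0.1223]
tool_rot: [2.208, 2.234, -0.0]
ft_force: [1.3, 0.3, -0.5]
grip_width: 0.405
time: 24.95
position: [0.5447, -0.3044, 0.0658]
tool_rot: [-2.202, -2.236, 0.0]
ft_force: [0.4, 1.2, -0.9]
grip_width: 0.401
time: 25.08
position: [0.5462, -0.3059, 0.068]
tool_rot: [2.205, 2.236, 0.001]
ft_force: [0.9, 0.0, -0.4]
grip_width: 0.401
t 25.07 pos [ 0.5462 -0.3059  0.068 ] jaw 0.82 tilt [ 0.0012 -0.0005] F [ 0.9  0.  -0.4] grip 0.401
shift(tool) [-0.0012 -0.0022  0.0519] turn [0.07 0.03 0.22] shift after turn [-0.0013 -0.0022  0.0519]
```

View pics/w13.png

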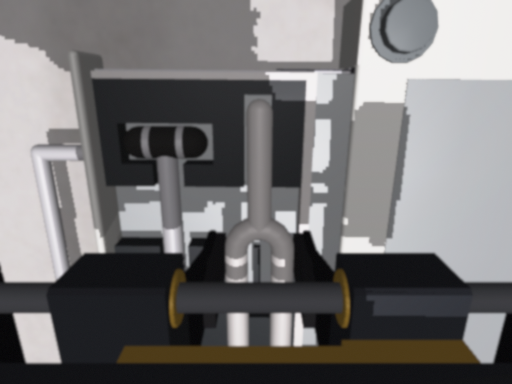

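```bash
python3 - <<'E'
from h import *
d=load('w13'); g=d['color'].astype(float).mean(2)
print(g[97,238:282].round()); print(g[85:110,248].round())
for u,v in ((244.5,97),(272,97),(250,94.5),(250,94.5)): print(u,v,ray(d,u,v,.024).round(4))
for u in (122,212): print(ray(d,u,128,.024).round(4))
E
```

```text
[ 45.  44.  45.  46.  48.  62.  92. 113. 121. 122. 122. 122. 122. 122.
 122. 122. 121. 121. 120. 119. 119. 119. 120. 120. 120. 121. 121. 122.
 121. 122. 122. 121. 116.  99.  73.  53.  56.  75.  89.  95.  96.  96.
  97.  96.]
[ 46.  47.  46.  46.  46.  46.  46.  47.  56.  78. 102. 117. 122. 123.
 122. 122. 122. 120. 117. 112. 106. 101. 101. 101. 101.]
244.5 97 [ 0.5359 -0.2312  0.024 ]
272 97 [ 0.552 -0.231  0.024]
250 94.5 [ 0.5391 -0.2297  0.024 ]
250 94.5 [ 0.5391 -0.2297  0.024 ]
[ 0.4622 -0.2503  0.024 ]
[ 0.5164 -0.2495  0.024 ]
```

```bash
python3 -m pendant '[[[0,0,0.2],[-0.0012,-0.0017,0.018],1],[[0,0,0],[0,0,0.015],1],[[0,0,0],[0,0,0],1],[[0,0,0],[0,0,0],1],[[0,0,0],[0,0,0],1]]'
python3 -c "
from h import *
togo(.5445,-.3073,.0161,.6)"
```

```text
time: 25.75
position: [0.544, -0.308, 0.0346]
tool_rot: [2.21, 2.231, 0.0]
ft_force: [-0.1, 0.4, -0.2]
grip_width: 0.397
t 25.75 pos [ 0.544  -0.308   0.0346] jaw 0.55 tilt [ 0.0008 -0.0004] F [-0.1  0.4 -0.2] grip 0.397
shift(tool) [0.0007 0.0004 0.0185] turn [ 0.05  0.03 -0.05] shift after turn [0.0007 0.0005 0.0185]
```

```bash
python3 -m pendant '[[[0,0,0],[0.0006,0.0004,0.005],1],[[0,0,0],[0,0,0.006],1],[[0,0,0],[0,0,0.004],1],[[0,0,0],[0,0,0.002],1],[[0,0,0],[0,0,0],1]]'
python3 -c "
from h import *
togo(.5445,-.3073,.0161,.6); grab('wrist','w14')"
```

```text
time: 26.38
position: [0.5439, -0.3072, 0.0169]
tool_rot: [-2.211, -2.232, 0.0]
ft_force: [-0.2, 0.1, -0.9]
grip_width: 0.402
t 26.38 pos [ 0.5439 -0.3072  0.0169] jaw 0.55 tilt [-0.0003  0.0001] F [-0.2  0.1 -0.9] grip 0.402
shift(tool) [-0.0001  0.0006  0.0008] turn [-0.02 -0.01 -0.05] shift after turn [-0.0001  0.0006  0.0008]
```

View pics/w14.png

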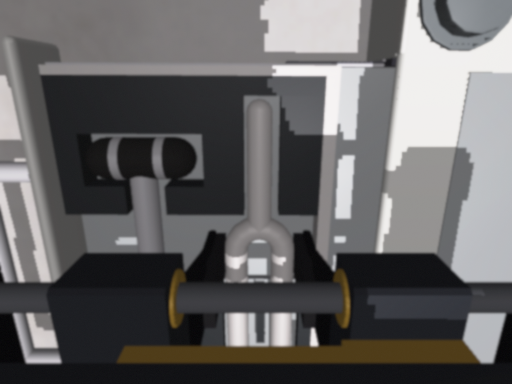

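```bash
python3 -m pendant '[[[0,0,0],[0,0,0.0012],1],[[0,0,0],[0,0,0],1]]'
python3 -c "
from h import *
togo(.5445,-.3073,.0161,.6)
for t,u,v in (('w3',340,152),('w9',324.5,150)): print(ray(load(t),u,v,.01),ray(load(t),u,v,.024))
"
```

```text
time: 26.68
position: [0.5442, -0.3073, 0.0161]
tool_rot: [2.21, 2.232, 0.0]
ft_force: [-0.6, 0.3, 0.4]
grip_width: 0.401
t 26.68 pos [ 0.5442 -0.3073  0.0161] jaw 0.55 tilt [ 0.0005 -0.0003] F [-0.6  0.3  0.4] grip 0.401
shift(tool) [0.     0.0003 0.    ] turn [ 0.03  0.02 -0.05] shift after turn [0.     0.0003 0.    ]
[ 0.57101843 -0.30446001  0.01      ] [ 0.56767265 -0.30176592  0.024     ]
[ 0.57153557 -0.30689019  0.01      ] [ 0.5688057  -0.30424916  0.024     ]
```

```bash
python3 -m pendant '[[[0,0,0],[0,0,0.0006],1],[[0,0,0],[0,0,0],1]]'
python3 -m pendant '[[[0,0,0],[0,0,0],0.12],[[0,0,0],[0,0,0],0.12],[[0,0,0],[0,0,0],0.12]]'
python3 -c "
from h import *
togo(.5445,-.3073,.0161,.6)"
```

```text
time: 26.92
position: [0.5443, -0.3074, 0.016]
tool_rot: [2.21, 2.231, -0.0]
ft_force: [-2.2, 0.8, 5.9]
grip_width: 0.404
time: 27.3
position: [0.5438, -0.3072, 0.0149]
tool_rot: [-2.211, -2.232, 0.0]
ft_force: [0.3, 0.6, 0.1]
grip_width: 0.438
t 27.3 pos [ 0.5438 -0.3072  0.0149] jaw 0.54 tilt [-0.0003  0.0002] F [0.3 0.6 0.1] grip 0.438
shift(tool) [-0.0001  0.0007 -0.0012] turn [-0.02 -0.01 -0.06] shift after turn [-0.0001  0.0007 -0.0012]
```

Released with no lateral load. Now rise slowly at first, then look.

```bash
python3 -m pendant '[[[0,0,0],[0,0,-0.008],0.12],[[0,0,0],[0,0,-0.015],0.12],[[0,0,0],[0,0,-0.03],0.12],[[0,0,0],[0,0,-0.05],0.12],[[0,0,0],[0,0,-0.06],0.12],[[0,0,0],[-0.005,0,-0.05],0.12],[[0,0,0],[0,0,0],1],[[0,0,0],[0,0,0],1]]'
python3 - <<'E'
from h import *
d=grab('wrist','w15');e=grab('side','s15'); togo(.6138,-.1965,.1,.6)
cv2.imwrite('pics/w15b.png',cv2.resize(d['color'][:,:,::-1][0:280,100:482],None,fx=2,fy=2))
cv2.imwrite('pics/s15b.png',cv2.resize(e['color'][:,:,::-1][240:360,190:340],None,fx=5,fy=5,interpolation=cv2.INTER_CUBIC))
E
```

```text
time: 28.3
position: [0.5439, -0.3121, 0.2286]
tool_rot: [2.21, 2.232, -0.001]
ft_force: [-0.2, -0.4, -1.0]
grip_width: 0.294
t 28.4 pos [ 0.5433 -0.3119  0.2271] jaw 0.56 tilt [-0.002   0.0009] F [-0.9 -0.1  0.1] grip 0.211
shift(tool) [0.1146 0.0719 0.127 ] turn [-0.11 -0.05 -0.04] shift after turn [0.1146 0.0717 0.1271]
```

View pics/w15b.png

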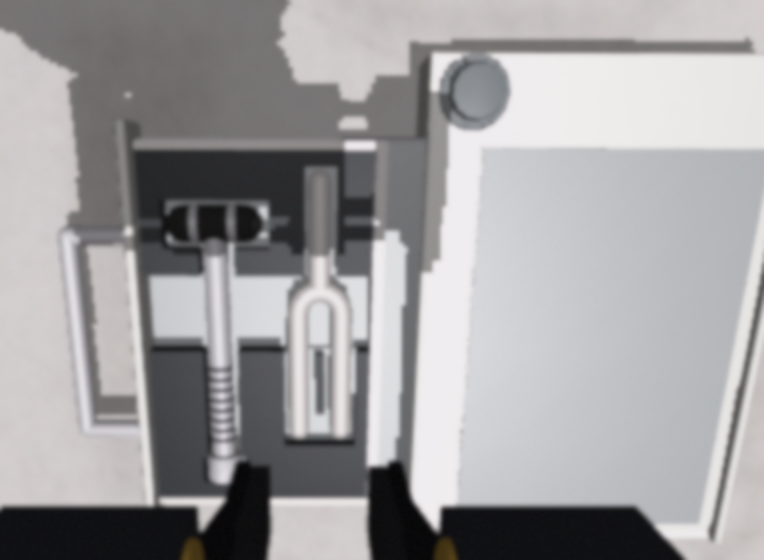

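View pics/s15b.png

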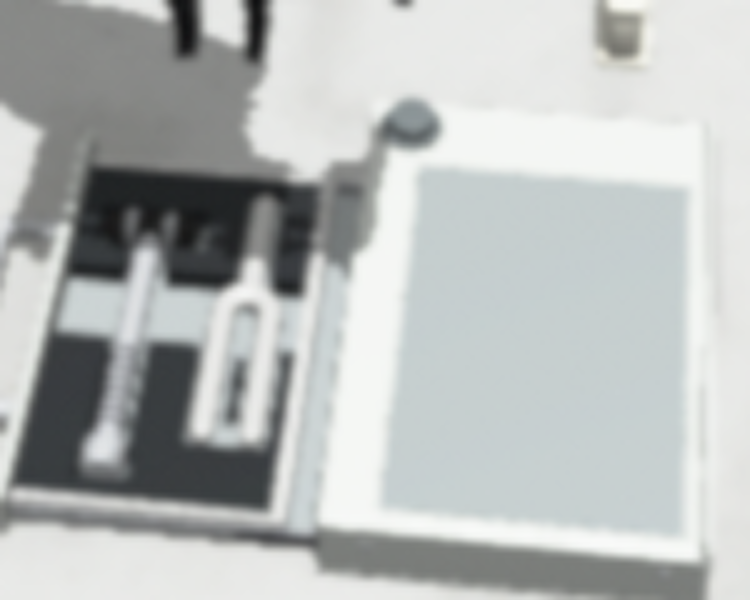

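```bash
python3 - <<'E'
from h import *
d=load('w15'); P=cloud(d)
q=lambda x,y: P[int(y/2),int(100+x/2)].round(4)
for n,xy in dict(stem_end=(319,185),stem=(319,260),tL=(296,400),tR=(342,400),tLend=(296,428),head=(216,222),h1=(216,300),h2=(220,400),knob=(222,460),foam=(260,400),btn=(480,85),foam2=(260,160)).items(): print(n,q(*xy))
print(ray(d,100+480/2,88/2,.056))
E
```

```text
stem_end [ 0.5422 -0.2386  0.0262]
stem [ 0.5426 -0.2775  0.0265]
tL [ 0.5309 -0.357   0.0255]
tR [ 0.557  -0.3561  0.0273]
tLend [ 0.5309 -0.3738  0.0264]
head [ 0.4894 -0.258   0.0295]
h1 [ 0.488  -0.2989  0.0302]
h2 [ 0.4883 -0.3556  0.0307]
knob [ 0.4884 -0.3917  0.0322]
foam [ 0.5102 -0.3577  0.0241]
btn [ 0.6153 -0.1935  0.0566]
foam2 [ 0.5124 -0.2271  0.0249]
[ 0.61551695 -0.19512649  0.056     ]
```

```bash
python3 - <<'E'
from h import *
d=load('w15'); P=cloud(d); z=P[...,2]
for y in range(250,480,16):
    u=int(100+(215+ (y-250)*8/210)/2); v=y//2; print(v,z[v,u-7:u+8].round(4)*1000//.1/10)
d=load('w5'); z=cloud(d)[...,2]; print('desk')
for y in (280,340,380,420,450,470): 
    u=int(100+323/2.1); v=int(y/2.1); print(v,z[v,u-6:u+7].round(4)*1000//.1/10)
E
```

```text
125 [18.5 13.5 24.1 25.2 26.7 26.7 26.2 27.9 27.4 27.7 24.9 25.9 24.4 22.7
  9.7]
133 [21.1 15.1 21.1 23.9 27.6 25.4 27.2 27.4 28.  27.7 27.6 24.7 26.4 21.6
 20.4]
141 [10.4 10.2 25.3 27.4 27.5 28.9 27.9 27.2 27.5 26.2 26.5 27.  24.4 23.4
  9.7]
149 [10.3 10.4 23.6 25.8 27.4 27.9 29.  27.1 27.6 28.8 27.6 25.7 25.2 23.4
 10.6]
157 [11.9 10.8 10.5 25.2 26.7 28.7 27.7 27.5 28.1 28.2 28.6 27.  24.8 25.2
 21.8]
165 [ 9.1  9.7 24.6 26.9 27.4 28.  28.8 28.2 28.7 26.7 27.6 24.9 25.3 22.3
 10. ]
173 [12.6 11.7 23.4 26.3 26.9 28.1 28.  28.8 28.7 28.2 28.6 27.4 26.2 26.2
  9.4]
181 [22.7 18.1  9.  25.7 27.7 29.2 28.6 29.9 29.7 28.7 28.2 28.7 26.7 26.
 10.3]
189 [24.6 19.2 11.9 28.6 26.2 27.7 28.5 29.9 29.2 28.9 29.4 27.4 27.4 26.2
 25.6]
197 [22.2 15.8  9.7 27.6 28.  29.4 28.7 28.7 28.5 28.4 28.  27.5 26.2 25.8
 10.9]
205 [23.9 17.7  9.7 28.6 29.8 30.2 30.9 31.  30.  29.7 30.2 28.2 27.6 26.7
 24.6]
213 [25.1 19.6 14.2 25.7 26.9 29.8 29.4 30.7 28.8 31.7 29.3 28.4 28.4 27.7
 23.7]
221 [22.3 16.1 10.3 27.4 29.4 30.  29.8 31.4 30.3 30.9 29.8 28.9 28.6 24.6
 10.6]
229 [26.4 29.6 30.3 32.5 30.7 31.9 33.7 32.3 30.2 31.3 32.3 31.5 30.3 30.7
 30.2]
237 [ 11.9  30.2  30.9  32.5  33.   34.5  34.3  33.8  35.   34.   33.7  33.7
 236.8 237.1 237.4]
desk
133 [-1.2 -0.   0.5 13.5 16.1 15.3 16.6 15.9 15.7 16.4 17.9 16.6 14.8]
161 [-1.  -0.1  0.4 14.2 15.3 16.4 16.9 18.3 17.6 16.6 16.4 16.9 13.7]
180 [ 2.3 -0.1 13.1 15.8 16.1 16.1 16.8 18.7 15.8 16.9 16.8 15.7 13.3]
200 [ 1.1  2.  12.5 13.9 15.9 15.9 17.4 17.7 15.9 15.6 15.2 14.4 11.7]
214 [-0.3  0.4 12.3 15.5 15.7 17.6 17.3 16.8 17.6 16.6 15.2 15.1  0.8]
223 [16.6 16.6 20.1 19.4 19.6 19.9 20.2 21.1 20.2 19.5 19.4 19.7 17.7]
```

```bash
python3 - <<'E'
from h import *
d=load('w15'); c=d['color'][:,:,::-1]
cv2.imwrite('pics/w15c.png',cv2.resize(c[90:255,160:245],None,fx=8,fy=3.6*1,interpolation=cv2.INTER_CUBIC)[:, :])
a=cv2.resize(c[92:132,165:250],None,fx=7,fy=7,interpolation=cv2.INTER_CUBIC); b=cv2.resize(c[205:250,165:250],None,fx=7,fy=7,interpolation=cv2.INTER_CUBIC)
cv2.imwrite('pics/w15d.png',np.vstack([a,b]))
g=d['color'].astype(float).mean(2)
for v in (110,150,190,205,215,225,230,235): print(v,g[v,190:235].round().astype(int))
E
```

```text
110 [ 23  24  39  69 100 121 122 106  74  42  26  23  22  23  23  23  22  22
  23  23  24  33  61  96 121 126 114  86  52  28  23  23  23  22  23  23
  25  29  29  36  63 101 125 124 109]
150 [206 206 206 207 208 208 208 208 209 209 209 202 184 166 168 183 200 217
 225 221 205 185 167 154 163 188 207 214 215 215 215 216 216 216 216 217
 217 217 218 217 218 218 219 219 219]
190 [ 73  74  75  75  75  75  76  76  76  76  76  68  55  54  72  92 108 121
 133 144 148 143 131 120 114 128 163 186 168 124  91  85  84  84  84  85
  85  86  86  86  87  87  87  88  87]
205 [ 72  72  73  73  73  73  74  73  74  74  74  72  62  55  65  85 100 112
 123 134 145 146 136 122 111 105 118 157 182 164 118  87  82  82  82  83
  83  84  84  83  84  84  85  85  85]
215 [ 70  70  70  71  71  71  72  72  72  73  73  73  69  57  57  82 101 111
 121 132 143 151 147 132 119 109 105 121 147 147 117  87  81  80  80  81
  80  81  82  81  82  83  82  83  83]
225 [ 69  70  69  70  70  69  69  71  71  71  72  72  69  62  56  73 108 143
 170 189 208 220 221 208 188 167 141 111  89  83  83  80  78  78  78  79
  79  79  79  80  79  80  80  80  80]
230 [ 67  68  69  69  68  69  69  70  70  70  67  57  53  76 108 135 152 165
 174 180 184 187 189 188 185 180 170 151 126  99  81  78  73  60  58  66
  74  77  78  77  78  78  78  79  79]
235 [ 67  67  67  67  68  68  68  69  68  68  65  57  46  63 104 142 166 182
 194 205 214 219 219 215 204 179 135  77  29  10   7   8   9   9   9  13
  14  14  14  14  15  15  17  22  40]
```

View pics/w15d.png

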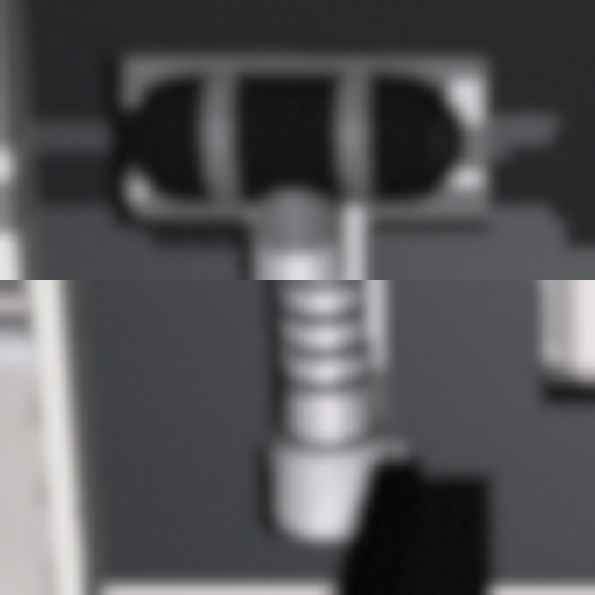

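```bash
python3 - <<'E'
from h import *
d=load('w15'); print('cam',np.linalg.inv(d['world_to_cam'])[:3,3].round(3))
r=lambda u,v,h: ray(d,u,v,h)[:2].round(4)
print('knob L,R @.023',r(202.8,230,.023),r(218.5,230,.023),'pocketR',r(222.7,230,.024))
for v,a,b,c in ((190,203.3,215.3,218.8),(205,204,216.2,219.6),(215,204.4,217.3,220.2)): print(v,'handle',r(a,v,.022),r(b,v,.022),'pocketR edge',r(c,v,.024))
print('head',r(165+125/7,112,.02),r(165+465/7,112,.02),'pocket R',r(165+490/7,112,.024),'L floor',r(165+122/7,112,.010),r(165+122/7,112,.024))
print('head T/B',r(208,92+72/7,.02),r(208,92+198/7,.02))
E
```

```text
cam [ 0.543 -0.229  0.391]
knob L,R @.023 [ 0.4774 -0.396 ] [ 0.4959 -0.3958] pocketR [ 0.501  -0.3953]
190 handle [ 0.4798 -0.3466] [ 0.4935 -0.3465] pocketR edge [ 0.4977 -0.3458]
205 handle [ 0.4799 -0.3649] [ 0.494  -0.3647] pocketR edge [ 0.4981 -0.3639]
215 handle [ 0.4798 -0.3773] [ 0.4949 -0.3771] pocketR edge [ 0.4985 -0.3763]
head [ 0.4611 -0.2601] [ 0.513  -0.2595] pocket R [ 0.5171 -0.2592] L floor [ 0.4584 -0.2609] [ 0.4615 -0.2597]
head T/B [ 0.4883 -0.2497] [ 0.4876 -0.2685]
```

```bash
python3 - <<'E'
from h import *
d=load('w15'); z=cloud(d)[...,2]
for v in (130,180,190,200,210,220,230,238):
    print(v,'foamL',np.median(z[v-1:v+2,182:198]).round(4),'foamR',np.median(z[v-1:v+2,226:238]).round(4),'fork',np.median(z[v-1:v+2,246:250]).round(4),'ham',np.median(z[v-1:v+2,208:213]).round(4))
e=load('s15'); z=cloud(e); 
for n,(x,y) in dict(knob=(103,448),h2=(115,400),h1=(133,310),head=(150,235),forkt=(205,400),foam=(160,420)).items():
    u,v=190+x/5,240+y/5; q=z[int(v)-1:int(v)+2,int(u)-1:int(u)+2].reshape(-1,3); print(n,np.median(q,0).round(4))
E
```

```text
130 foamL 0.0243 foamR 0.0242 fork 0.0239 ham 0.0261
180 foamL 0.0245 foamR 0.0246 fork 0.0262 ham 0.0288
190 foamL 0.0245 foamR 0.0243 fork 0.0262 ham 0.0294
200 foamL 0.0246 foamR 0.0245 fork 0.0256 ham 0.0294
210 foamL 0.0245 foamR 0.0243 fork 0.0257 ham 0.0298
220 foamL 0.0244 foamR 0.0245 fork 0.0166 ham 0.0302
230 foamL 0.0245 foamR 0.0245 fork 0.0241 ham 0.0327
238 foamL 0.0244 foamR 0.2341 fork 0.0245 ham 0.0339
knob [ 0.4905 -0.3979  0.0327]
h2 [ 0.4921 -0.3692  0.0283]
h1 [ 0.4895 -0.317   0.028 ]
head [ 0.4901 -0.2663  0.0262]
forkt [ 0.5343 -0.3605  0.0245]
foam [ 0.5143 -0.3736  0.0226]
```

The fork lies flat (tops 26 mm, as expected). The hammer is not quite down: its knob top is at about 33 mm instead of 30, and it sits about 1.7 mm too far to -x in the pocket. I'll regrip it, ease it over and lay it again.

```bash
python3 -m pendant '[[[0,0,0],[0.0045,-0.0545,0],0.4],[[0,0,0],[0,0,0.02],0.4],[[0,0,0],[0,0,0.06],0.4],[[0,0,0],[0,0,0.05],0.4],[[0,0,0],[0,0,0.03],0.4],[[0,0,0],[0,0,0.01],0.4],[[0,0,0],[0,0,0],0.4],[[0,0,0],[0,0,0],0.4]]'
python3 -c "
from h import *
togo(.4883,-.3078,.0135,.6)"
```

```text
time: 29.4
position: [0.4907, -0.3087, 0.0596]
tool_rot: [2.209, 2.231, 0.001]
ft_force: [1.0, -0.1, 0.4]
grip_width: 0.298
t 29.4 pos [ 0.4907 -0.3087  0.0596] jaw 0.56 tilt [ 0.002  -0.0013] F [ 1.  -0.1  0.4] grip 0.298
shift(tool) [ 0.0009 -0.0025  0.0461] turn [ 0.11  0.08 -0.04] shift after turn [ 0.0009 -0.0024  0.0461]
```

```bash
python3 -m pendant '[[[0,0,0],[0.0008,-0.0015,0.012],0.4],[[0,0,0],[0,0,0.016],0.4],[[0,0,0],[0,0,0.012],0.4],[[0,0,0],[0,0,0.005],0.4],[[0,0,0],[0,0,0],0.4],[[0,0,0],[0,0,0],0.4]]'
python3 -c "
from h import *
togo(.4883,-.3078,.0135,.6)"
```

```text
time: 30.15
position: [0.4884, -0.3076, 0.0137]
tool_rot: [2.21, 2.232, 0.0]
ft_force: [0.6, -0.2, 0.2]
grip_width: 0.305
t 30.15 pos [ 0.4884 -0.3076  0.0137] jaw 0.55 tilt [ 0.0006 -0.0004] F [ 0.6 -0.2  0.2] grip 0.305
shift(tool) [-0.0002 -0.0001  0.0002] turn [ 0.04  0.03 -0.05] shift after turn [-0.0002 -0.0001  0.0002]
```

```bash
python3 -m pendant '[[[0,0,0],[0,0,0],1],[[0,0,0],[0,0,0],1],[[0,0,0],[0,0,0],1],[[0,0,0],[0,0,-0.003],1],[[0,0,0],[0,0,-0.003],1],[[0,0,0],[0,0.0015,0],1],[[0,0,0],[0,0,0],1]]' 15
python3 -c "
from h import *
togo(.49,-.3078,.0135,.6); grab('wrist','w16'); d=load('w16'); cv2.imwrite('pics/w16b.png',cv2.resize(d['color'][:,:,::-1][50:250,100:400],None,fx=2.6,fy=2.6))"
```

```text
time: 31.02
position: [0.489, -0.3077, 0.0191]
tool_rot: [-2.211, -2.231, 0.001]
ft_force: [-0.3, -1.1, -1.5]
grip_width: 0.14
t 31.02 pos [ 0.489  -0.3077  0.0191] jaw 0.52 tilt [-0.0011 -0.    ] F [-0.3 -1.1 -1.5] grip 0.14
shift(tool) [-0.0001  0.0011  0.0055] turn [-0.06 -0.   -0.08] shift after turn [-0.0001  0.001   0.0056]
```

View pics/w16b.png

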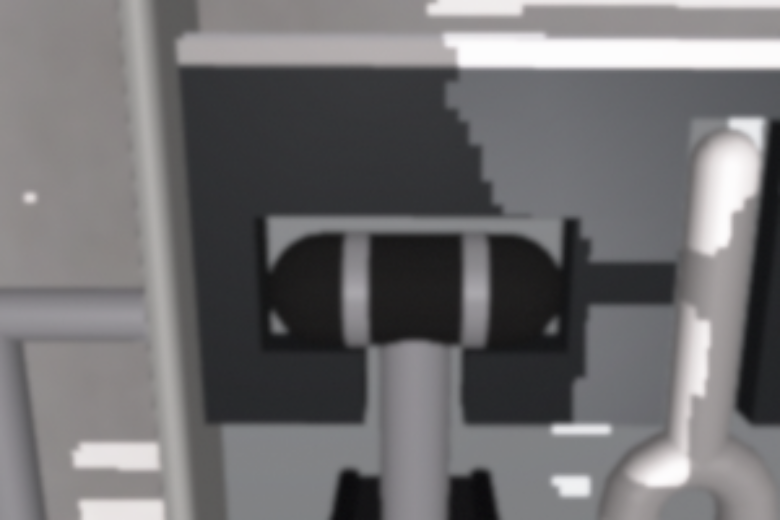

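```bash
python3 - <<'E'
from h import *
d=load('w16'); u=100+415/2.6
print(ray(d,u,139.6,.0267),ray(d,u,161,.0267),ray(d,u,183.5,.0267),'pocket top',ray(d,u,50+217/2.6,.024), 'bottom floor',ray(d,100+290/2.6,50+336/2.6,.010),ray(d,100+290/2.6,50+350/2.6,.024))
E
```

```text
[ 0.48809206 -0.24947013  0.0267    ] [ 0.48819189 -0.2594363   0.0267    ] [ 0.48830117 -0.27034512  0.0267    ] pocket top [ 0.48806544 -0.24706613  0.024     ] bottom floor [ 0.46310637 -0.27320407  0.01      ] [ 0.46505037 -0.271944    0.024     ]
```

```bash
python3 -m pendant '[[[0,0,0],[0,0,0.002],1],[[0,0,0],[0,0,0.002],1],[[0,0,0],[0,0,0.0015],1],[[0,0,0],[0,0,0],1]]'
python3 -c "
from h import *
togo(.49,-.3078,.0125,.6)"
```

```text
time: 31.58
position: [0.4896, -0.3075, 0.0139]
tool_rot: [2.211, 2.232, -0.0]
ft_force: [-1.3, -0.6, -0.2]
grip_width: 0.142
t 31.57 pos [ 0.4896 -0.3075  0.0139] jaw 0.55 tilt [ 0.0002 -0.0003] F [-1.3 -0.6 -0.2] grip 0.142
shift(tool) [-0.0003  0.0004  0.0014] turn [ 0.01  0.01 -0.05] shift after turn [-0.0003  0.0004  0.0014]
```

```bash
python3 -m pendant '[[[0,0,0],[0,0,0.001],1],[[0,0,0],[0,0,0.0006],1],[[0,0,0],[0,0,0],1]]'
python3 -c "
from h import *
togo(.49,-.3078,.0125,.6);e=grab('side','s17');z=cloud(e)
cv2.imwrite('pics/s17b.png',cv2.resize(e['color'][:,:,::-1][240:360,190:340],None,fx=5,fy=5,interpolation=cv2.INTER_CUBIC))
for n,(x,y) in dict(knob=(103,448),h2=(115,400)).items():
    u,v=190+x/5,240+y/5; q=z[int(v)-1:int(v)+2,int(u)-1:int(u)+2].reshape(-1,3); print(n,np.median(q,0).round(4))
"
```

```text
time: 31.95
position: [0.4898, -0.3075, 0.0135]
tool_rot: [2.21, 2.232, -0.001]
ft_force: [-3.4, 0.3, 9.4]
grip_width: 0.14
t 31.95 pos [ 0.4898 -0.3075  0.0135] jaw 0.56 tilt [-0.0001 -0.0009] F [-3.4  0.3  9.4] grip 0.14
shift(tool) [-0.0003  0.0002  0.001 ] turn [-0.01  0.05 -0.04] shift after turn [-0.0003  0.0002  0.001 ]
knob [ 0.4904 -0.3974  0.0332]
h2 [ 0.4921 -0.368   0.0288]
```

View pics/s17b.png

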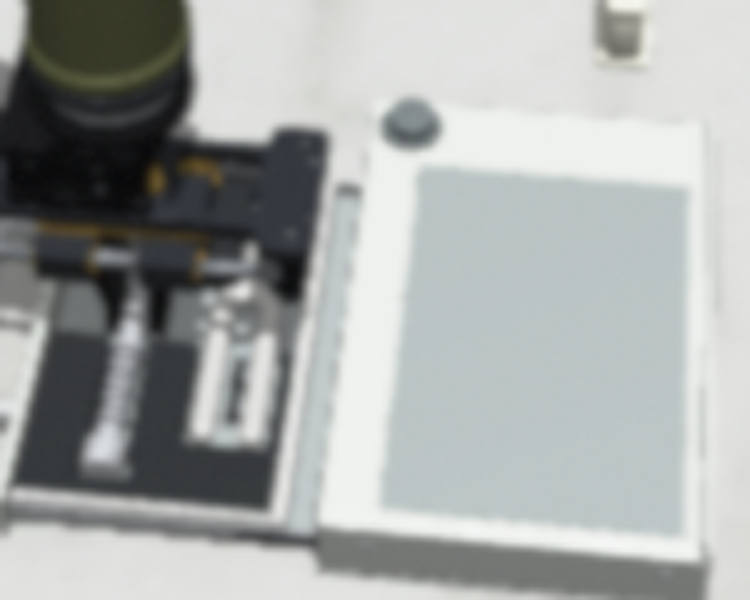

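```bash
python3 - <<'E'
from h import *
d=load('w15')
print('hammer shoulder',ray(d,210,227.9,.033)[1],'knob end',ray(d,211,242,.033)[1],ray(d,211,242,.023)[1])
d=load('w3');c=d['color'][:,:,::-1]
cv2.imwrite('pics/w3k.png',cv2.resize(c[205:250,240:300],None,fx=10,fy=10,interpolation=cv2.INTER_CUBIC))
d5=load('w5'); 
print('w5 knob: end',ray(d5,253,486/2.1,.01)[:2],'shoulder',ray(d5,253,452/2.1,.02)[:2])
c=d5['color'][:,:,::-1]; cv2.imwrite('pics/w5k.png',cv2.resize(c[195:240,225:285],None,fx=10,fy=10,interpolation=cv2.INTER_CUBIC))
E
```

```text
hammer shoulder -0.3887026394741797 knob end -0.40654652011309134 -0.4115072716663096
w5 knob: end [ 0.48134169 -0.06539751] shoulder [ 0.49155559 -0.04117839]
```

View pics/w3k.png

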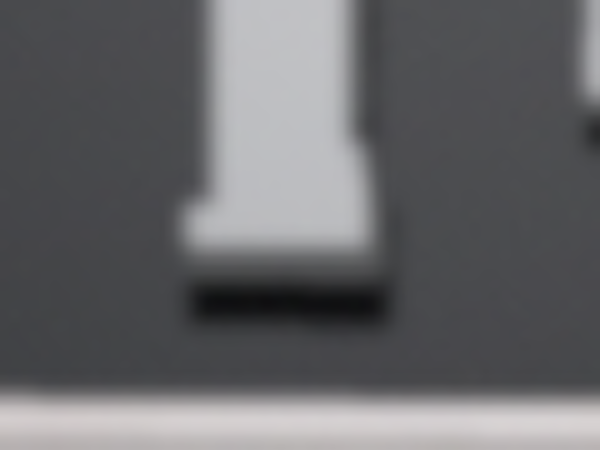

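View pics/w5k.png

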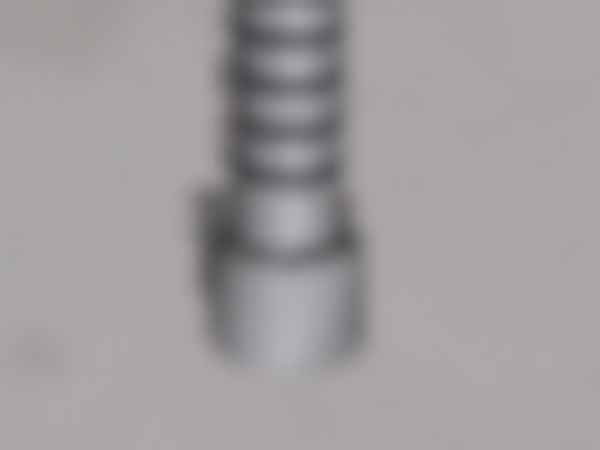

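```bash
python3 - <<'E'
from h import *
d=load('w5'); h=np.array([.5420,.0726])
u=np.array([np.sin(np.radians(23.5)),np.cos(np.radians(23.5))]); o=np.array([.5220,.0272])
for n,v,z in (('sh',220,.02),('sh2',221.5,.02),('end',232.8,.01),('endtop',230.5,.02),('head',233.5/2.1,.014)): print(n,(ray(d,253.5,v,z)[:2]-o)@u)
d=load('w3')
for n,a,z in (('shL',(259,225),.024),('shR',(275.5,219.5),.010),('shRt',(275.5,219.5),.024),('endt',(270,237),.024),('endf',(270,230),.010)): print(n,ray(d,*a,z)[1]+.3073)
P=cloud(load('w15')); 
for v in range(218,243,2): print(v,P[v,208:213].mean(0).round(4))
P=cloud(load('w5')); print('desk')
for v in range(208,234,2): q=P[v,252:256].mean(0); print(v,((q[:2]-o)@u).round(4),q[2].round(4))
E
```

```text
sh -0.08114433079158496
sh2 -0.0831447425500208
end -0.10303324699507155
endtop -0.09527113050349562
head 0.049396859310524
shL -0.08582797189619495
shR -0.08407410306075785
shRt -0.07830617921289496
endt -0.10167161727563923
endf -0.09854918183946115
218 [ 0.4874 -0.378   0.0293]
220 [ 0.4875 -0.3799  0.0305]
222 [ 0.4873 -0.3826  0.0301]
224 [ 0.4872 -0.385   0.0302]
226 [ 0.4872 -0.3875  0.0302]
228 [ 0.487  -0.3902  0.03  ]
230 [ 0.4874 -0.3914  0.0329]
232 [ 0.4874 -0.3936  0.0336]
234 [ 0.4873 -0.3962  0.0335]
236 [ 0.4873 -0.3984  0.0341]
238 [ 0.4872 -0.401   0.0339]
240 [ 0.4871 -0.4038  0.0335]
242 [ 0.4855 -0.4109  0.0242]
desk
208 -0.0665 0.017
210 -0.0692 0.0167
212 -0.0723 0.0155
214 -0.0742 0.0174
216 -0.0376 0.1146
218 -0.0798 0.0167
220 -0.0825 0.0168
222 -0.0838 0.02
224 -0.0866 0.0199
226 -0.0889 0.0207
228 -0.0919 0.0199
230 -0.0945 0.0202
232 -0.0973 0.02
```

```bash
python3 -m pendant '[[[0,0,0],[0,0,-0.003],1],[[0,0,0],[0,0,-0.003],1],[[0,0,0],[-0.0022,0,0],1],[[0,0,0],[0,0,0],1],[[0,0,0],[0,0,0.002],1],[[0,0,0],[0,0,0.002],1],[[0,0,0],[0,0,0.001],1],[[0,0,0],[0,0,0],1]]'
cat > kz.py <<'E'
from h import *
import sys
togo(.49,-.3078,.0125,.6);e=grab('side',sys.argv[1]);z=cloud(e)
for n,(x,y) in dict(knob=(103,448),h2=(115,400)).items():
    u,v=190+x/5,240+y/5; q=z[int(v)-1:int(v)+2,int(u)-1:int(u)+2].reshape(-1,3); print(n,np.median(q,0).round(4))
E
python3 kz.py s18
```

```text
time: 33.0
position: [0.4899, -0.3083, 0.0136]
tool_rot: [-2.209, -2.232, -0.001]
ft_force: [-1.8, 5.0, 3.3]
grip_width: 0.141
t 33.0 pos [ 0.4899 -0.3083  0.0136] jaw 0.6 tilt [-0.0004  0.0013] F [-1.8  5.   3.3] grip 0.141
shift(tool) [0.0005 0.0001 0.0011] turn [-0.02 -0.07  0.  ] shift after turn [0.0005 0.0001 0.0011]
knob [ 0.4906 -0.3966  0.033 ]
h2 [ 0.4919 -0.3694  0.0285]
```

```bash
python3 -m pendant '[[[0,0,0],[0,0,-0.002],1],[[0,0,0],[0,0,-0.003],1],[[0,0,0],[0.0042,0,0],1],[[0,0,0],[0,0,0],1],[[0,0,0],[0,0,0.002],1],[[0,0,0],[0,0,0.002],1],[[0,0,0],[0,0,0.001],1],[[0,0,0],[0,0,0],1]]'
python3 kz.py s19
```

```text
time: 34.05
position: [0.4897, -0.3064, 0.0141]
tool_rot: [2.21, 2.231, -0.002]
ft_force: [-2.3, -1.3, 6.3]
grip_width: 0.14
t 34.05 pos [ 0.4897 -0.3064  0.0141] jaw 0.52 tilt [ 0.0001 -0.0017] F [-2.3 -1.3  6.3] grip 0.14
shift(tool) [-0.0014  0.0003  0.0017] turn [ 0.01  0.1  -0.08] shift after turn [-0.0014  0.0003  0.0016]
knob [ 0.491  -0.3993  0.0347]
h2 [ 0.4923 -0.3707  0.0303]
```

```bash
python3 -m pendant '[[[0,0,0],[0,0,0],0.45],[[0,0,0],[0,0,0],0.45],[[0,0,0],[0,0,-0.02],0.45],[[0,0,0],[0,0,-0.05],0.45],[[0,0,0],[-0.04,0,-0.05],0.45],[[0,0,0],[-0.055,0,-0.02],0.45],[[0,0,0],[-0.05,0,0],0.45],[[0,0,0],[0,0,0],0.45]]'
python3 -m pendant '[[[0,0,0],[0,0,0],0.45],[[0,0,0],[0,0,0],0.45]]'
python3 - <<'E'
from h import *
d=grab('wrist','w20'); togo(.49,-.3,.2,.6)
print(np.linalg.inv(d['world_to_cam'])[:3,3].round(4), proj(d,np.array([.49,-.40,.02])), proj(d,np.array([.49,-.26,.02])))
cv2.imwrite('pics/w20b.png',cv2.resize(d['color'][:,:,::-1][0:230,140:400],None,fx=2.6,fy=2.6,interpolation=cv2.INTER_CUBIC))
E
```

```text
time: 35.1
position: [0.4889, -0.4551, 0.1528]
tool_rot: [2.218, 2.222, -0.002]
ft_force: [0.1, -0.1, -0.3]
grip_width: 0.277
time: 35.35
position: [0.4917, -0.4476, 0.1527]
tool_rot: [2.208, 2.235, 0.001]
ft_force: [-0.1, 0.1, 0.5]
grip_width: 0.277
t 35.4 pos [ 0.4916 -0.4478  0.1526] jaw 0.69 tilt [ 0.0004 -0.    ] F [0.  0.1 0.7] grip 0.272
shift(tool) [ 0.1478  0.0002 -0.0474] turn [0.02 0.   0.09] shift after turn [ 1.478e-01 -1.000e-04 -4.740e-02]
[ 0.4902 -0.3647  0.3149] (np.float64(258.57223410032236), np.float64(125.75937034010961)) (np.float64(260.8943391218032), np.float64(-67.11152638576584))
```

View pics/w20b.png

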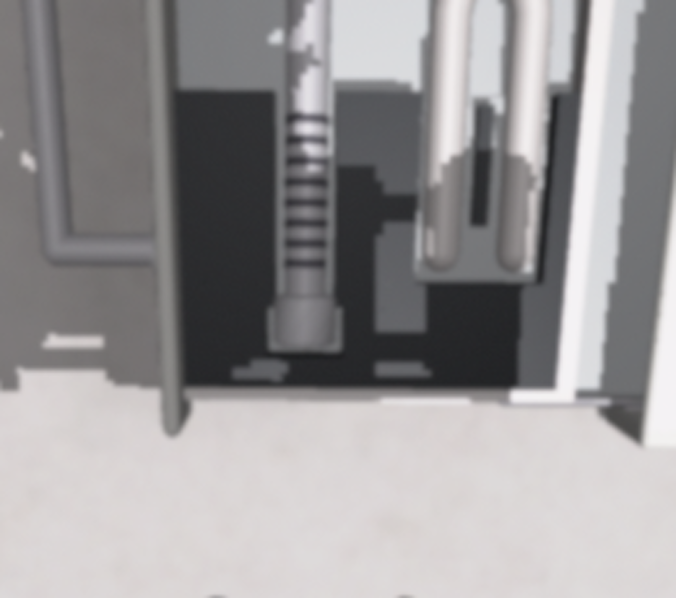

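```bash
python3 - <<'E'
from h import *
d=load('w20'); P=cloud(d)
u=140+305/2.6
print('pocket sh',ray(d,u,305/2.6,.024)[1],'end top',ray(d,u,352/2.6,.024)[1])
for v in range(100,142,2): q=P[v,254:261]; print(v,round(v*2.6),np.median(q,0).round(4), P[v,246:270:2,2].round(3))
c=d['color'][:,:,::-1]
cv2.imwrite('pics/w20c.png',cv2.resize(c[95:145,230:285],None,fx=12,fy=12,interpolation=cv2.INTER_CUBIC))
E
```

```text
pocket sh -0.39250128460283407 end top -0.4076738590173767
100 260 [ 0.4885 -0.378   0.0323] [0.018 0.01  0.027 0.03  0.032 0.033 0.033 0.031 0.031 0.03  0.009 0.011]
102 265 [ 0.4885 -0.3796  0.0318] [0.019 0.011 0.029 0.03  0.031 0.032 0.032 0.031 0.031 0.028 0.009 0.01 ]
104 270 [ 0.4885 -0.3812  0.0309] [0.019 0.01  0.028 0.03  0.031 0.032 0.032 0.031 0.031 0.029 0.01  0.315]
106 276 [ 0.4885 -0.3828  0.0315] [0.019 0.011 0.029 0.03  0.031 0.032 0.032 0.031 0.031 0.029 0.01  0.009]
108 281 [ 0.4886 -0.3844  0.0316] [0.019 0.01  0.028 0.029 0.031 0.032 0.031 0.032 0.03  0.029 0.009 0.01 ]
110 286 [ 0.4886 -0.3859  0.0315] [0.02  0.01  0.028 0.03  0.031 0.032 0.032 0.032 0.03  0.028 0.011 0.011]
112 291 [ 0.4886 -0.3875  0.0323] [0.02  0.011 0.028 0.03  0.032 0.033 0.032 0.033 0.031 0.029 0.012 0.009]
114 296 [ 0.4886 -0.3889  0.0339] [0.026 0.032 0.031 0.033 0.033 0.034 0.034 0.033 0.033 0.031 0.03  0.027]
116 302 [ 0.4886 -0.3904  0.0353] [0.03  0.032 0.034 0.034 0.034 0.035 0.036 0.035 0.035 0.033 0.033 0.03 ]
118 307 [ 0.4887 -0.392   0.0355] [0.028 0.031 0.035 0.035 0.033 0.03
[... 526 characters left out ...]
035 0.035 0.036 0.035 0.036 0.035 0.034 0.032 0.031]
130 338 [ 0.4888 -0.4016  0.0354] [0.029 0.033 0.035 0.034 0.035 0.035 0.035 0.035 0.035 0.035 0.033 0.03 ]
132 343 [ 0.4888 -0.4032  0.036 ] [0.027 0.032 0.033 0.036 0.036 0.036 0.036 0.035 0.035 0.034 0.032 0.029]
134 348 [ 0.4887 -0.4085  0.01  ] [0.01  0.011 0.01  0.011 0.01  0.01  0.01  0.009 0.01  0.011 0.01  0.01 ]
136 354 [ 0.4887 -0.4094  0.0161] [0.015 0.015 0.016 0.015 0.016 0.015 0.017 0.015 0.014 0.015 0.015 0.016]
138 359 [ 0.4888 -0.4099  0.0239] [0.025 0.024 0.024 0.024 0.025 0.023 0.023 0.025 0.024 0.025 0.024 0.024]
140 364 [ 0.4888 -0.4116  0.0242] [0.025 0.026 0.024 0.024 0.025 0.024 0.024 0.024 0.024 0.024 0.024 0.024]
```

View pics/w20c.png

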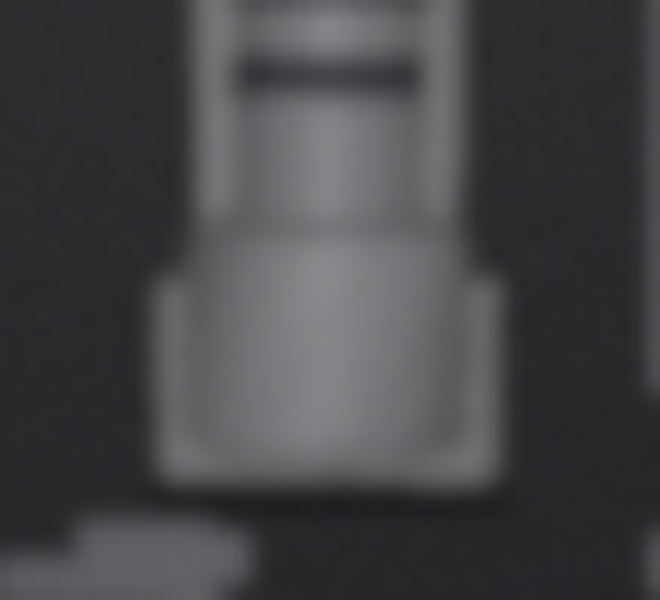

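The overhead view shows the cause. The knob's shoulder (crop row 225) overlaps the slot edge, because the wide part of the pocket only starts at row 275, and there is about 5 mm free behind the knob. The hammer must go about 3.5 mm toward -y. I'll regrip it lightly so it can pivot flat.

```bash
python3 -m pendant '[[[0,0,0],[0.045,-0.001,0],0.45],[[0,0,0],[0.05,-0.001,0],0.45],[[0,0,0],[0.036,0,0.02],0.45],[[0,0,0],[0.01,0,0.05],0.45],[[0,0,0],[0,0,0.04],0.45],[[0,0,0],[0,0,0.015],0.45],[[0,0,0],[0,0,0],0.45],[[0,0,0],[0,0,0],0.45]]'
python3 -c "
from h import *
togo(.4893,-.3064,.0140,.6)"
```

```text
time: 36.4
position: [0.4889, -0.3091, 0.0287]
tool_rot: [2.209, 2.23, 0.001]
ft_force: [-0.4, -0.2, 0.1]
grip_width: 0.274
t 36.4 pos [ 0.4889 -0.3091  0.0287] jaw 0.55 tilt [ 0.0023 -0.0016] F [-0.4 -0.2  0.1] grip 0.274
shift(tool) [0.0028 0.0004 0.0147] turn [ 0.13  0.1  -0.05] shift after turn [0.0027 0.0005 0.0147]
```

```bash
python3 -m pendant '[[[0,0,0],[0.002,0,0.006],0.45],[[0,0,0],[0,0,0.006],0.45],[[0,0,0],[0,0,0.002],0.45],[[0,0,0],[0,0,0],0.45],[[0,0,0],[0,0,0],1],[[0,0,0],[0,0,0],1],[[0,0,0],[0,0,0],1]]' 5
python3 -c "
from h import *
togo(.4893,-.3064,.0140,.6)"
```

```text
time: 37.28
position: [0.4878, -0.3065, 0.0132]
tool_rot: [2.21, 2.232, 0.0]
ft_force: [1.1, -0.5, 1.2]
grip_width: 0.146
t 37.27 pos [ 0.4878 -0.3065  0.0132] jaw 0.55 tilt [ 0.0005 -0.0002] F [ 1.1 -0.5  1.2] grip 0.146
shift(tool) [ 0.0001  0.0015 -0.0008] turn [ 0.03  0.01 -0.05] shift after turn [ 0.0001  0.0015 -0.0008]
```

```bash
python3 -m pendant '[[[0,0,0],[0,0.0006,-0.003],1],[[0,0,0],[0,0.0006,-0.003],1],[[0,0,0],[-0.0018,0,0],1],[[0,0,0],[-0.0018,0,0],1],[[0,0,0],[0,0,0],1]]'
python3 -c "
from h import *
togo(.4893,-.3100,.0140,.6)
d=grab('wrist','w21'); cv2.imwrite('pics/w21b.png',cv2.resize(d['color'][:,:,::-1][50:250,100:400],None,fx=2.6,fy=2.6))
e=grab('side','s21');z=cloud(e)
for n,(x,y) in dict(knob=(103,448),h2=(115,400)).items():
    u,v=190+x/5,240+y/5; q=z[int(v)-1:int(v)+2,int(u)-1:int(u)+2].reshape(-1,3); print(n,np.median(q,0).round(4))
"
```

```text
time: 37.9
position: [0.4887, -0.3106, 0.019]
tool_rot: [2.211, 2.231, -0.0]
ft_force: [0.3, -0.2, -1.8]
grip_width: 0.145
t 37.9 pos [ 0.4887 -0.3106  0.019 ] jaw 0.52 tilt [ 0.     -0.0003] F [ 0.3 -0.2 -1.8] grip 0.145
shift(tool) [0.0006 0.0006 0.005 ] turn [ 0.    0.02 -0.08] shift after turn [0.0006 0.0006 0.005 ]
knob [ 0.4908 -0.3989  0.0354]
h2 [ 0.4925 -0.3712  0.0317]
```

View pics/w21b.png

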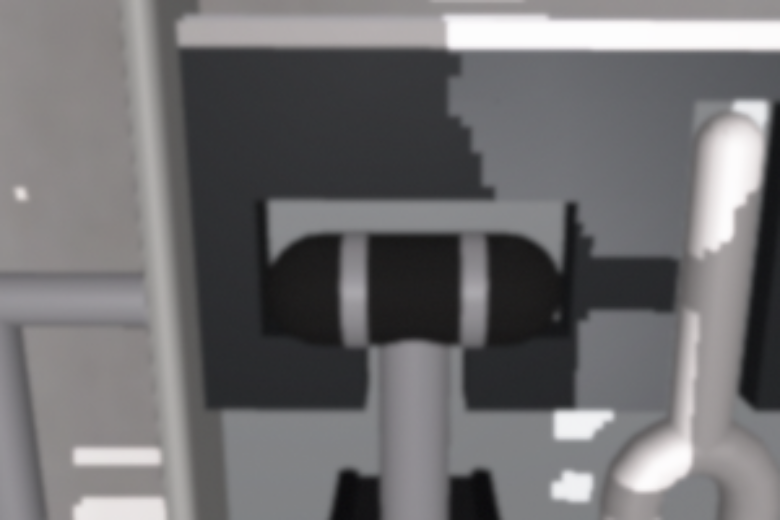

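```bash
python3 - <<'E'
from h import *
for t in ('w16','w21'):
    d=load(t); P=cloud(d)
    u=int(100+415/2.6)
    col=P[120:200,u-3:u+4]; 
    ys=np.median(col[...,1],1); zs=np.median(col[...,2],1)
    m=zs>.0285
    print(t,'cam',np.linalg.inv(d['world_to_cam'])[:3,3].round(4)); 
    for i in range(8,72,4): print(120+i,ys[i].round(4),zs[i].round(4),end=' | ')
    print()
    # foam edge bottom near left & right of handle
    for uu in (100+300//2.6,100+520//2.6):
        uu=int(uu); print(uu,[(v,P[v,uu,1].round(4),P[v,uu,2].round(4)) for v in range(168,192,2)])
    # pocket top
    print([(v,P[v,u,1].round(4),P[v,u,2].round(4)) for v in range(120,142,2)])
E
```

```text
w16 cam [ 0.488  -0.2247  0.1813]
128 -0.2446 0.0239 | 132 -0.2464 0.0241 | 136 -0.2503 0.0103 | 140 -0.2492 0.0293 | 144 -0.2503 0.0337 | 148 -0.2519 0.0348 | 152 -0.2532 0.0367 | 156 -0.2549 0.0373 | 160 -0.2564 0.0383 | 164 -0.2581 0.0385 | 168 -0.2597 0.0391 | 172 -0.2617 0.0383 | 176 -0.2636 0.0378 | 180 -0.2661 0.0355 | 184 -0.2682 0.0348 | 188 -0.2703 0.0342 | 
215 [(168, np.float64(-0.2604), np.float64(0.0372)), (170, np.float64(-0.2247), np.float64(0.1813)), (172, np.float64(-0.2623), np.float64(0.0369)), (174, np.float64(-0.2633), np.float64(0.0366)), (176, np.float64(-0.2642), np.float64(0.0366)), (178, np.float64(-0.2656), np.float64(0.0347)), (180, np.float64(-0.267), np.float64(0.0332)), (182, np.float64(-0.2724), np.float64(0.0178)), (184, np.float64(-0.2721), np.float64(0.0224)), (186, np.float64(-0.2727), np.float64(0.0239)), (188, np.float64(-0.2735), np.float64(0.0243)), (190, np.float64(-0.2745), np.float64(0.0244))]
299 [(168, np.float64(-0.26), np.float64(0.0374)), (170, np.float64(-0.2605), np.float64(0.0389)), (172, np.float64(-0.2615), np.float64(0.0385)), (1
[... 2306 characters left out ...]
-0.2742), np.float64(0.0235)), (186, np.float64(-0.2753), np.float64(0.0235)), (188, np.float64(-0.2757), np.float64(0.0252)), (190, np.float64(-0.2771), np.float64(0.0242))]
[(120, np.float64(-0.2438), np.float64(0.0242)), (122, np.float64(-0.2447), np.float64(0.025)), (124, np.float64(-0.2457), np.float64(0.0233)), (126, np.float64(-0.2465), np.float64(0.0243)), (128, np.float64(-0.2492), np.float64(0.0104)), (130, np.float64(-0.2501), np.float64(0.011)), (132, np.float64(-0.2512), np.float64(0.0106)), (134, np.float64(-0.2523), np.float64(0.0097)), (136, np.float64(-0.2531), np.float64(0.0108)), (138, np.float64(-0.2541), np.float64(0.0107)), (140, np.float64(-0.252), np.float64(0.0299))]
```

```bash
python3 -m pendant '[[[0,0,0],[0.0006,0.0006,0.0015],1],[[0,0,0],[0,0,0.0015],1],[[0,0,0],[0,0,0.0015],1],[[0,0,0],[0,0,0],1]]'
python3 kz.py s22; cp pics/s22.png pics/s22x.png
```

```text
time: 38.5
position: [0.4892, -0.3095, 0.0143]
tool_rot: [-2.211, -2.232, 0.0]
ft_force: [-0.5, -0.5, -0.5]
grip_width: 0.148
t 38.5 pos [ 0.4892 -0.3095  0.0143] jaw 0.55 tilt [-0.0004  0.0001] F [-0.5 -0.5 -0.5] grip 0.148
shift(tool) [0.0017 0.0008 0.0018] turn [-0.02 -0.   -0.05] shift after turn [0.0017 0.0008 0.0018]
knob [ 0.4906 -0.3975  0.0329]
h2 [ 0.4926 -0.3683  0.0308]
```

```bash
python3 -m pendant '[[[0,0,0],[0,0,0.0012],1],[[0,0,0],[0,0,0.0008],1],[[0,0,0],[0,0,0],1]]'
python3 kz.py s23
```

```text
time: 38.92
position: [0.4895, -0.3096, 0.0128]
tool_rot: [2.211, 2.232, -0.0]
ft_force: [-0.1, -0.6, 2.4]
grip_width: 0.148
t 38.92 pos [ 0.4895 -0.3096  0.0128] jaw 0.55 tilt [ 0.0001 -0.0003] F [-0.1 -0.6  2.4] grip 0.148
shift(tool) [0.0018 0.0006 0.0003] turn [ 0.01  0.02 -0.05] shift after turn [0.0018 0.0006 0.0003]
knob [ 0.4904 -0.397   0.0317]
h2 [ 0.4918 -0.3686  0.0285]
```

```bash
python3 -m pendant '[[[0,0,0],[0,0,0],0.45],[[0,0,0],[0,0,0],0.45],[[0,0,0],[0,0,-0.02],0.45],[[0,0,0],[0,0,-0.05],0.45],[[0,0,0],[-0.04,0,-0.05],0.45],[[0,0,0],[-0.055,0,-0.02],0.45],[[0,0,0],[-0.05,0,0],0.45],[[0,0,0],[0,0,0],0.45]]'
python3 - <<'E'
from h import *
d=grab('wrist','w24'); grab('side','s24'); togo(.49,-.3,.2,.6)
P=cloud(d)
v0=proj(d,np.array([.489,-.40,.03])); print(v0); u=int(round(v0[0])); 
for v in range(int(v0[1])-75,int(v0[1])+14,4): q=P[v,u-2:u+3]; print(v,np.median(q,0).round(4))
cv2.imwrite('pics/w24b.png',cv2.resize(d['color'][:,:,::-1][0:230,140:400],None,fx=2.6,fy=2.6,interpolation=cv2.INTER_CUBIC))
E
```

```text
time: 39.98
position: [0.4886, -0.4593, 0.1522]
tool_rot: [2.218, 2.222, -0.002]
ft_force: [-0.0, 1.0, 0.2]
grip_width: 0.276
t 40.08 pos [ 0.4909 -0.4534  0.152 ] jaw 0.5 tilt [0.001  0.0008] F [-0.5  1.3 -0.3] grip 0.275
shift(tool) [ 0.1534  0.0005 -0.0479] turn [ 0.06 -0.05 -0.1 ] shift after turn [ 0.1534  0.0008 -0.048 ]
(np.float64(260.5030194992003), np.float64(112.55449409274775))
37 [ 0.4892 -0.3433  0.0298]
41 [ 0.4892 -0.3461  0.0299]
45 [ 0.4892 -0.3489  0.0291]
49 [ 0.4892 -0.3517  0.0289]
53 [ 0.4892 -0.3547  0.0298]
57 [ 0.4892 -0.3575  0.0291]
61 [ 0.4893 -0.3605  0.0297]
65 [ 0.4893 -0.3635  0.0299]
69 [ 0.4893 -0.3664  0.0301]
73 [ 0.4893 -0.3694  0.0308]
77 [ 0.4893 -0.3724  0.0303]
81 [ 0.4893 -0.3754  0.0305]
85 [ 0.4893 -0.3785  0.0299]
89 [ 0.4893 -0.3815  0.0313]
93 [ 0.4893 -0.3846  0.0306]
97 [ 0.4894 -0.3877  0.03  ]
101 [ 0.4894 -0.3908  0.0305]
105 [ 0.4894 -0.3937  0.0346]
109 [ 0.4894 -0.3968  0.0344]
113 [ 0.4894 -0.4     0.0339]
117 [ 0.4894 -0.4031  0.0345]
121 [ 0.4894 -0.4063  0.0346]
125 [ 0.4895 -0.4108  0.0243]
```

View pics/w24b.png

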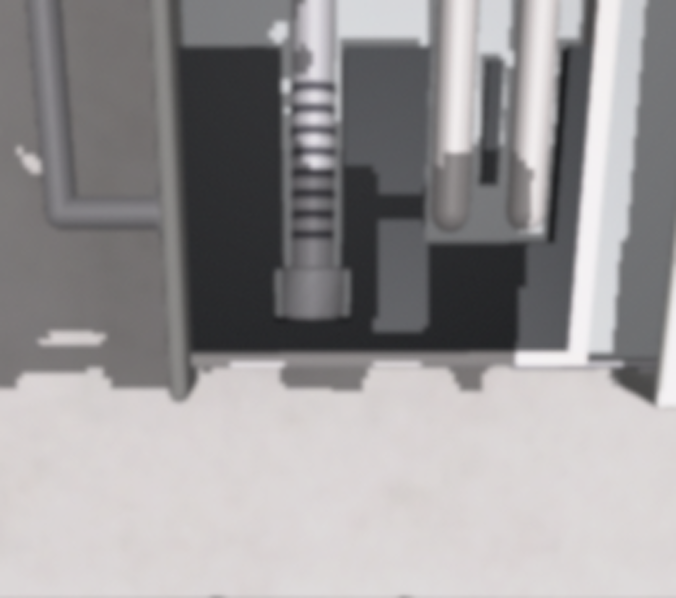

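```bash
python3 -m pendant '[[[0,0,0],[0.03,-0.0015,0.02],1],[[0,0,0],[0.023,0,0.04],1],[[0,0,0],[0,0,0.03],1],[[0,0,0],[0,0,0.015],1],[[0,0,0],[0,0,0],1],[[0,0,0],[0,0,0],1]]' 10
python3 -c "
from h import *
togo(.4894,-.400,.0345,.6)"
```

```text
time: 40.83
position: [0.4897, -0.401, 0.0478]
tool_rot: [2.209, 2.23, 0.0]
ft_force: [-0.6, -0.9, 0.5]
grip_width: 0.01
t 40.83 pos [ 0.4897 -0.401   0.0478] jaw 0.54 tilt [ 0.0018 -0.0013] F [-0.6 -0.9  0.5] grip 0.01
shift(tool) [ 0.001  -0.0003  0.0133] turn [ 0.1   0.08 -0.06] shift after turn [ 0.001  -0.0003  0.0133]
```

```bash
python3 -m pendant '[[[0,0,0],[0.0005,0,0.006],1],[[0,0,0],[0,0,0.005],1],[[0,0,0],[0,0,0.002],1],[[0,0,0],[0,0,0.001],1]]'
python3 -m pendant '[[[0,0,0],[0,0,0.001],1],[[0,0,0],[0,0,0.001],1]]'
```

```text
time: 41.32
position: [0.4889, -0.4004, 0.0327]
tool_rot: [2.21, 2.231, -0.0]
ft_force: [-0.6, -0.1, 5.2]
grip_width: 0.005
time: 41.58
position: [0.4889, -0.4005, 0.0307]
tool_rot: [2.21, 2.231, -0.0]
ft_force: [-0.5, -0.5, 3.7]
grip_width: 0.006
```

```bash
python3 -m pendant '[[[0,0,0],[0,0,0.001],1],[[0,0,0],[0,0,0.0005],1],[[0,0,0],[0,0,0],1]]'
```

```text
time: 41.95
position: [0.4891, -0.4006, 0.0301]
tool_rot: [2.21, 2.231, -0.001]
ft_force: [-2.0, 0.1, 9.8]
grip_width: 0.002
```

It gave way and is now firm at 30.1 mm, which is the seated height. I'll rise and check.

```bash
python3 -m pendant '[[[0,0,0],[0,0,-0.02],1],[[0,0,0],[0,0.01,-0.05],1],[[0,0,0],[0.04,0.03,-0.06],1],[[0,0,0],[0.05,0.02,-0.04],1],[[0,0,0],[0,0,0],1],[[0,0,0],[0,0,0],1]]'
python3 - <<'E'
from h import *
d=grab('wrist','w25'); togo(.6145,-.1955,.1,.6)
cv2.imwrite('pics/w25b.png',cv2.resize(d['color'][:,:,::-1][0:290,110:410],None,fx=2,fy=2))
z=cloud(d)
for n,p in dict(head=(.489,-.262,.03),h0=(.489,-.29,.0265),h1=(.4893,-.33,.0265),h2=(.4895,-.37,.0265),knob=(.4898,-.399,.03),stem=(.5437,-.245,.026),tL=(.5325,-.36,.026),tR=(.5565,-.36,.026),foam=(.51,-.36,.024)).items():
    u,v=np.round(proj(d,np.array(p))).astype(int); print(n,(u,v),np.median(z[v-1:v+2,u-1:u+2].reshape(-1,3),0).round(4))
E
```

```text
time: 42.7
position: [0.5402, -0.321, 0.1842]
tool_rot: [2.21, 2.233, -0.002]
ft_force: [-0.8, -0.4, 0.2]
grip_width: 0.001
t 42.75 pos [ 0.5394 -0.3219  0.1834] jaw 0.48 tilt [-0.0017 -0.0002] F [-0.9 -1.3 -0.8] grip 0.007
shift(tool) [0.1258 0.0762 0.0833] turn [-0.1   0.01 -0.12] shift after turn [0.1256 0.0764 0.0834]
head (np.int64(204), np.int64(109)) [ 0.4887 -0.2616  0.0307]
h0 (np.int64(206), np.int64(140)) [ 0.4888 -0.2905  0.0264]
h1 (np.int64(208), np.int64(180)) [ 0.4895 -0.3296  0.0269]
h2 (np.int64(210), np.int64(218)) [ 0.49   -0.3698  0.0264]
knob (np.int64(210), np.int64(245)) [ 0.4896 -0.3982  0.0306]
stem (np.int64(265), np.int64(90)) [ 0.5439 -0.2446  0.0259]
tL (np.int64(252), np.int64(209)) [ 0.5326 -0.3597  0.0262]
tR (np.int64(276), np.int64(209)) [ 0.5568 -0.3593  0.0263]
foam (np.int64(230), np.int64(208)) [ 0.5103 -0.3593  0.024 ]
```

View pics/w25b.png

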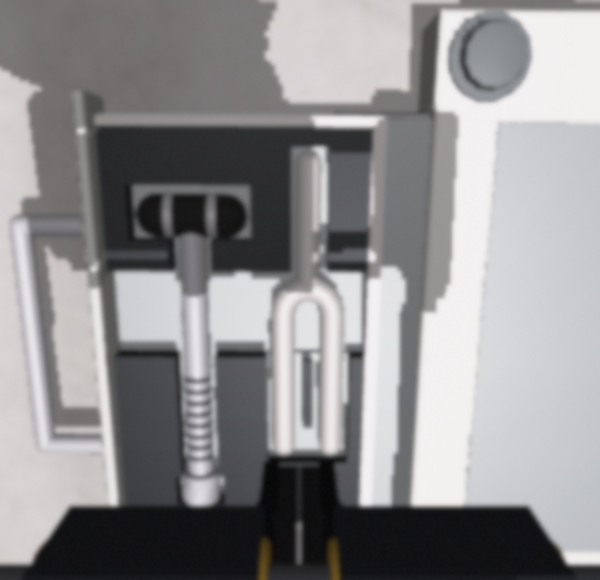

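Both lie flat: every height matches the seated values. Next, the button.

```bash
python3 -m pendant '[[[0,0,0],[0.04,0.024,0],1],[[0,0,0],[0.045,0.027,0],1],[[0,0,0],[0.041,0.025,0.02],1],[[0,0,0],[0,0,0.04],1],[[0,0,0],[0,0,0.035],1],[[0,0,0],[0,0,0],1],[[0,0,0],[0,0,0],1]]' 20
python3 -c "
from h import *
print(ray(load('w25'),356.5,27,.056))
togo(.6145,-.1955,.056,.6); e=grab('side','s26'); cv2.imwrite('pics/s26b.png',cv2.resize(e['color'][:,:,::-1][200:330,210:330],None,fx=5,fy=4.6,interpolation=cv2.INTER_CUBIC))"
```

```text
time: 43.62
position: [0.6156, -0.1953, 0.0897]
tool_rot: [2.212, 2.23, 0.001]
ft_force: [0.7, -0.0, 0.4]
grip_width: 0.008
[ 0.61385657 -0.19623528  0.056     ]
t 43.62 pos [ 0.6156 -0.1953  0.0897] jaw 0.45 tilt [0.0005 0.    ] F [ 0.7 -0.   0.4] grip 0.008
shift(tool) [-0.0002 -0.0011  0.0337] turn [ 0.03 -0.   -0.15] shift after turn [-0.0002 -0.0011  0.0337]
```

View pics/s26b.png

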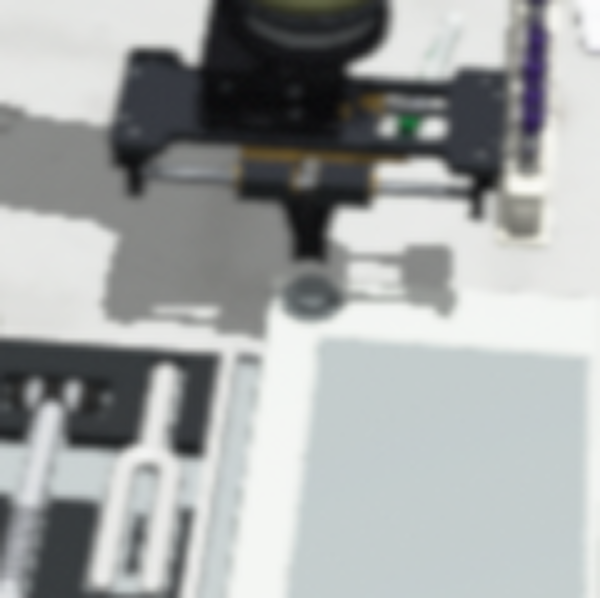

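```bash
python3 - <<'E'
from h import *
P=cloud(load('side0')); 
for u,v in ((316,248),(316,242),(316,235),(318,215),(318,195)): print(P[v,u].round(3))
q=P.reshape(-1,3); m=(q[:,0]>.62)&(q[:,0]<.76)&(q[:,1]>-.17)&(q[:,1]<.1)&(q[:,2]>.03); print(q[m].min(0),q[m].max(0))
E
```

```text
[ 0.73  -0.098  0.018]
[ 0.729 -0.097  0.041]
[ 0.728 -0.088  0.059]
[ 0.73  -0.039  0.089]
[0.727 0.044 0.09 ]
[ 0.71577599 -0.10638235  0.03029096] [0.73666769 0.09979901 0.09995083]
```

```bash
python3 -m pendant '[[[0,0,0],[0,-0.0008,0.015],1],[[0,0,0],[0,0,0.012],1],[[0,0,0],[0,0,0.008],1],[[0,0,0],[0,0,0.004],1],[[0,0,0],[0,0,0.002],1],[[0,0,0],[0,0,0],1],[[0,0,0],[0,0,0],1]]'
python3 -c "
from h import *
togo(.6145,-.1955,.049,.6)"
```

```text
time: 44.55
position: [0.6142, -0.1943, 0.0489]
tool_rot: [-2.211, -2.232, 0.002]
ft_force: [-4.7, 0.2, 7.3]
grip_width: 0.008
t 44.55 pos [ 0.6142 -0.1943  0.0489] jaw 0.54 tilt [-0.0011 -0.0007] F [-4.7  0.2  7.3] grip 0.008
shift(tool) [-0.0012  0.0003 -0.0001] turn [-0.06  0.04 -0.06] shift after turn [-0.0012  0.0003 -0.0001]
```

```bash
python3 -m pendant '[[[0,0,0],[0,0,0],1],[[0,0,0],[0,0,0],1],[[0,0,0],[0,0,0],1],[[0,0,0],[0,0,0],1],[[0,0,0],[0,0,0],1]]'
python3 -c "
from h import *
e=grab('side','s27'); cv2.imwrite('pics/s27b.png',cv2.resize(e['color'][:,:,::-1][230:360,190:340],None,fx=5,fy=4.6,interpolation=cv2.INTER_CUBIC))"
```

```text
time: 45.18
position: [0.6141, -0.1944, 0.0489]
tool_rot: [-2.211, -2.232, 0.002]
ft_force: [-4.7, -0.4, 6.3]
grip_width: 0.004
```

View pics/s27b.png

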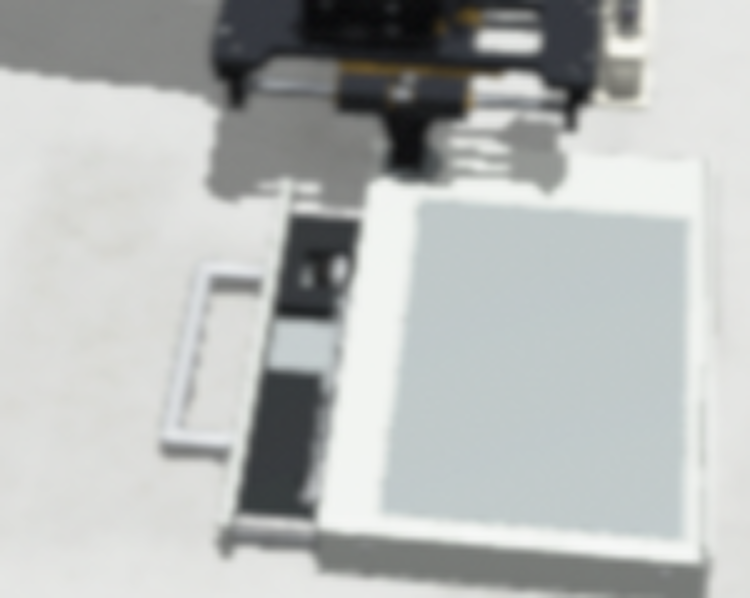

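The tray is running in. I'll release the button, rise and wait.

```bash
python3 -m pendant '[[[0,0,0],[0,0,-0.015],1],[[0,0,0],[0,0,-0.04],1],[[0,0,0],[0,0,-0.06],1],[[0,0,0],[0,0,-0.06],1],[[0,0,0],[0.03,0,0],1],[[0,0,0],[0,0,0],1],[[0,0,0],[0,0,0],1],[[0,0,0],[0,0,0],1]]'
python3 -m pendant '[[[0,0,0],[0,0,0],1],[[0,0,0],[0,0,0],1],[[0,0,0],[0,0,0],1],[[0,0,0],[0,0,0],1],[[0,0,0],[0,0,0],1],[[0,0,0],[0,0,0],1],[[0,0,0],[0,0,0],1],[[0,0,0],[0,0,0],1]]'
python3 - <<'E'
from h import *
e=grab('side','s28'); cv2.imwrite('pics/s28b.png',cv2.resize(e['color'][:,:,::-1][100:360,180:350],None,fx=3,fy=2.3,interpolation=cv2.INTER_CUBIC))
def s2(x,y): return 230+x/5,250+y/5
d0=load('side0')['color'][:,:,::-1]; c=e['color'][:,:,::-1]
cv2.imwrite('pics/cmp.png',np.hstack([cv2.resize(i[250:370,225:345],None,fx=3.2,fy=4) for i in (d0,c)]))
df=cv2.absdiff(d0,c).max(2)[250:370,235:262]; print((df>40).sum())
E
```

```text
time: 46.22
position: [0.6139, -0.1655, 0.2224]
tool_rot: [-2.212, -2.23, 0.001]
ft_force: [-0.0, -0.7, 0.4]
grip_width: 0.006
time: 47.22
position: [0.6143, -0.1642, 0.2231]
tool_rot: [2.211, 2.232, -0.0]
ft_force: [0.3, 0.4, -0.3]
grip_width: 0.006
46
```

View pics/cmp.png

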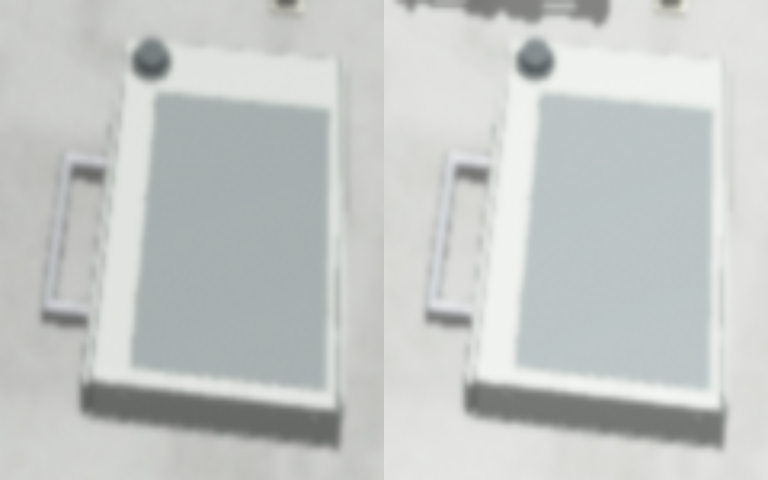

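View pics/s28b.png

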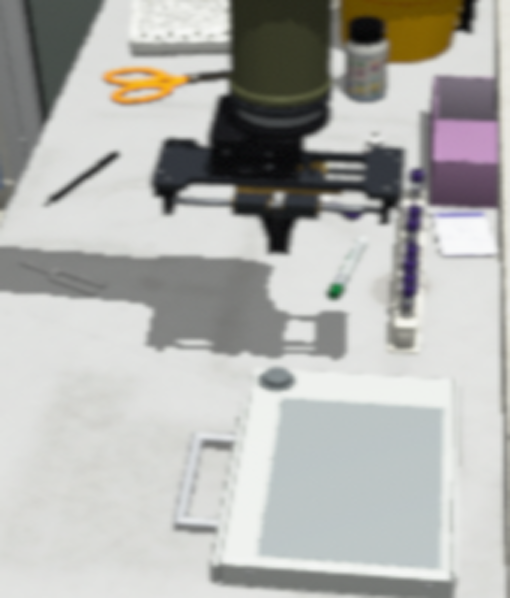

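The tray is fully home (before and after views match), the button is back up, the bystanders are where they were, and the arm is clear. I'm handing it in.

```bash
python3 -c "
from h import *
print(order.close_job())"
```

```text
the job is handed in; nothing more can be done
None
```

The job is done and handed in at about 47 s of the 70 s allowed. I pulled the tray out until it locked, laid the hammer and the larger tuning fork in their pockets, and pressed the release. The tray then ran fully home.

- **Hammer needed rework:** on the first lay its knob stayed about 3 mm high, caught on the edge of its pocket. I regripped it several times and shifted it about 2 mm toward the knob end. A gentle fingertip press (under 10 N) then seated it. It lies about 2 mm off centre lengthwise, within the 2.5 mm play.
- **Before the release:** every measured height matched seated within about 1 mm (hammer handle 26.5 mm, head and knob 30.5 mm, fork 26 mm).
- **After the release:** the side view of the closed cabinet and handle matched the starting picture, and the button was back up. The pen and the other bystanders I could see had not moved; the dropper and one tube were partly hidden behind the arm. The robot was touching nothing.
- **Not verified:** the instruments can't be seen inside the closed tray, so that they stayed in place rests on the check just before the release and on the tray closing freely.
- **Measurements that disagreed:** the side and wrist cameras differed by up to about 4–6 mm on the instruments' positions. I went by the wrist camera.

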